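# Try the reagent cabinet's roller catch under load

## Task

The roller catch of the small reagent cabinet has just been reset and must be tried with a loaded door: stand the bottle with the orange cap upright in the rack on the inside of the open door, let go of it, and push the door gently shut until the catch snaps and holds it home by itself with nothing touching it. Then pull the door through the catch and leave it standing wide open (well past 45 degrees), the bottle still upright in its rack. Do not slam the door or press hard once it is home, and leave the other things on the bench where they are.

Things in the scene. Friction and masses are not known exactly. Their poses are not given: they have to be found in the camera images.
- bottle_orange: the load: clear bottle with an orange cap and an orange stripe, 140 tall, body 48 across up to 96 high, cap 34 across from 112 to 140 high, about 0.18 kg; origin at the centre of its underside, z up. It stands in one of three places among two others
- cabinet: grey steel reagent cabinet, fixed, 224 wide (y), 200 deep (x), 200 high, open front facing its -x side (the roof begins 16 behind the front edges); origin at the centre of its underside. Its door must not close faster than 4 rad/s
- door (a joint): angle of the blue door (rad): 0 = parallel to the cabinet's front, grows as the free edge swings out, up to 1.9; it stays where it is left. Home is not known beforehand (the catch sits on a slotted bracket): anywhere from -0.06 to 0.06. The roller is met 0.06 rad before home, crossed 0.022 before it; then its spring draws the door home by itself
- door_switch (a joint): small red sprung plunger, 8 across, beside the roller under the cabinet's roof near the door's free edge; 0 = out, about 0.0045 m = pressed in, as when the door is home (0.006 at most). It is only touched in the last 5 mm of the door's travel and pushes back with less than 1 N
- door_buffer (a joint): black rubber buffer, 10 across, above the switch, against which the door comes to rest at home; value = how far it is squeezed (m): 0 = free, 0.0002 as the catch holds the door. Hard, about 20 N per mm. More than 18 N between door and buffer is too much (the catch itself gives about 4)
- door_hinge (a point): on the door's upright hinge axis (the cabinet's left front edge: +y, -x), 100 above the bench; turns with the door: x axis from the door's outside to its inside, -y axis from hinge to free edge, z up. Panel 198 wide, 14 thick, 14 to 186 above the bench; its outer face lies in the plane through the hinge axis
- door_handle (a point): top end of the handle: upright steel bar 12 across, from 107 to 192 above the bench, axis 50 outside the door's outer face, 165 from the hinge. Held only by a foot at 113 high: the upper 70 is free all round, 44 clear between bar and door. Axes as door_hinge. Here crossing the catch takes about 4 to 9 N of push, pulling through about 3 to 6 N
- door_rack (a point): floor centre of the white open-topped rack on the inside of the door: 58 x 58 inside, walls 4 thick reaching 30 above this floor; floor 36 above the bench, 85 from the hinge, 33 from the door's inner face. Axes as door_hinge. The bottle's origin belongs here
- bottle_blue: bystander: bottle with the blue cap, same size as the orange-capped one; origin at the centre of its underside
- bottle_green: bystander: bottle with the green cap, same size as the orange-capped one; origin at the centre of its underside
- tip_box: bystander: blue box of pipette tips with grey top, 89 x 129 x 70; origin at the centre of its underside
- tube_rack: bystander: green rack of small tubes, 70 x 170, 74 high; origin at the centre of its underside
There are look-alikes about, which are no part of the job. What is shaped like the bottle_orange but purple or red is not meant.

How it is judged:
On the way, in this order (a step that is already met when the one before it is completed fails the run):
1. the orange-capped bottle stands upright in the rack of the open door, let go (x of bottle_orange in the frame of door_rack between -0.012 and 0.012 m and y of bottle_orange in the frame of door_rack between -0.012 and 0.012 m and z of bottle_orange in the frame of door_rack between -0.006 and 0.006 m and angle between bottle_orange's own z axis and vertical below 0.15 rad and contact force between each of the arm, the fingers and bottle_orange below 0.3 N and value of joint door above 0.5 rad), for 0.2 s.
2. the catch holds the door home (switch pressed at least 2.5 mm) with the robot not touching the door, the bottle in its rack (value of joint door_switch above 0.0025 m and value of joint door below 0.08 rad and x of bottle_orange in the frame of door_rack between -0.012 and 0.012 m and y of bottle_orange in the frame of door_rack between -0.012 and 0.012 m and z of bottle_orange in the frame of door_rack between -0.006 and 0.006 m and angle between bottle_orange's own z axis and vertical below 0.15 rad and contact force between each of the arm, the fingers and door below 0.3 N), for 0.4 s.
At the end, for the whole second after the job is handed in: the door stands still at 0.85 rad or more; the orange-capped bottle is at rest in the door's rack, its origin within 12 mm (each way along the rack) and 6 mm in height of the rack floor's centre, tilted less than 0.15 rad (value of joint door above 0.85 rad and velocity of joint door between -0.05 and 0.05 rad/s and linear speed of bottle_orange below 0.03 m/s and x of bottle_orange in the frame of door_rack between -0.012 and 0.012 m and y of bottle_orange in the frame of door_rack between -0.012 and 0.012 m and z of bottle_orange in the frame of door_rack between -0.006 and 0.006 m and angle between bottle_orange's own z axis and vertical below 0.15 rad); the robot touches nothing.
It fails at once if the door is forced against its buffer with more than 18 N (contact force between door_buffer and door above 18 N).
It fails at once if the door is slammed (closing faster than 4 rad/s) (velocity of joint door below -4 rad/s).
It fails at once if a bystander is moved by more than 20 mm or tipped (distance of any of bottle_blue, bottle_green, tip_box, tube_rack from where it was at the start of the episode above 0.02 m or angle between any of bottle_blue, bottle_green, tip_box, tube_rack's own z axis and vertical above 0.3 rad).
It also fails if it takes over 72 s, if anything falls off the work surface, if the arm or the gripper's body presses on something with over 40 N, if the wrist force passes 120 N, or if a joint passes its speed limit or range.

## Robot

A 6-joint arm with a two-finger parallel gripper is mounted at the origin on the work surface. World frame = base frame: x ahead of the robot, y to its left, z up, the work surface at z = 0. Lengths are in m, angles in rad, forces in N, time in s.
With the tool pointing down it reaches from about 0.35 to 0.975 m from the base axis. Payload 7.1 kg.
Tool frame: the origin (TCP) lies midway between the tips of the shut fingers; the grasp point (between the pads) lies 19 mm behind it (pinch_z is the distance from the TCP to the grasp point, in m); z points along the fingers, y is the direction in which the jaws open and shut (so a half turn about z gives the same grasp; the last joint's range is limited). The gripper opens to 88 mm and grips with 3 to 60 N. Pads are 20 mm wide; open, the fingers measure 115 mm over their backs; the gripper's body (75 mm by 178 mm) begins 61 mm behind the grasp point.
Start: joints at [-1.148, 0.423, 1.63, -0, 1.089, -0.019], TCP at [0.267, -0.565, 0.223] pointing down, gripper open.
Joint ranges: [-3, 3], [-0.9, 2.11], [0.09, 2.58], [-1.31, 4.45], [0.11, 2.69], [-2.54, 2.54]. Speed limits (rad/s): [2.39, 2.39, 3.01, 3.14, 3.14, 3.14].

## Interface

Orientations are given as a 3x3 rotation matrix whose columns are the frame's x, y, z axes.
In Python, from station import get_obs, get_image, hand_in, pinch_z gives the robot as it stands. The module is installed in compiled form; this text tells all that it offers.
- The arm moves only by the tool carry_out, never from a script. Its argument "targets" is a list of rows, each a list of 6 numbers: the shift along the tool's x, y, z in m, then the turn, a rotation vector about the tool's x, y, z in degrees. A call has 1 to 20 rows; each row is the pose to reach, as a shift and turn from the pose measured when the call began, along the tool's axes at that moment; what a row does not reach only later rows make up. A row lasts 1/8 s, in which the tool goes at most 62.5 mm and 10.7 degrees, less where a joint would pass 70% of its speed; a pose out of reach is approached as far as the arm can. A call with a gripper value outside its range is refused whole. "grip" is the opening, from 0 (shut) to 1 (fully open), set as the call begins (left out, the last holds). The fingers move at their own pace and stop on an object; "force" is the grip in N (left out, the last holds). Time passes only in rows, so rows that repeat a pose let the fingers close. It gives the time, the measured TCP pose, the force and the opening at its end, in the units of the state.
- get_obs(): the state, without advancing time (a new reading comes with each control period).
- get_image(name): name is "side" or "top" or "wrist"; returns a dict with "frame" (420x560x3 uint8, red, green, blue), "fx", "fy", "cx", "cy" (pixels), "R" (3x3) and "t" (3): a world point X has camera coordinates R X + t; the wrist camera has in their place "hand_eye" (4x4, takes a point from camera to tool coordinates, whose origin is the TCP and whose axes are the flange's). Camera axes: x right, y down, z forward; pixel columns grow to the right and rows downward; lengths in m; the calibration is good to about 2 mm. A picture is of the moment at which its call begins: read the wrist's pose just before it. There is no depth.
- hand_in(): hands the job in, once; it reports no verdict.
The state is a dict: "time_s": time; "qpos": joint angles; "qd": joint speeds; "tau": joint torques, N m; "tool_pos": TCP position; "tool_rot": TCP orientation; "force": force on the tool from outside, world axes, zero at the start; "torque": the same for the moment, N m; "finger_gap": finger opening in m.
Only numpy, scipy, OpenCV 4.12 (cv2) and the standard library are available. Lean on these libraries where they do the work, as an engineer would, in place of code of your own. Each camera call takes 0.05 s, during which the arm holds its last target.

## Working session

There is one attempt and no reset: what is moved stays moved. The work goes in short steps, Python scripts to look and compute and a tool call to move; the robot and the scene stay as the last step left them, time stands still between calls to the robot, and variables do not carry over. Pictures are saved under pics/ and viewed, and the job is handed in when it is done.

Besides the shell and the picture viewer there is one more tool, called after "Call:" as name(argument=value, ...), one argument or row to a line, values as JSON. carry_out: Moves the arm, as the interface text tells. Its arguments: {"type":"object","properties":{"targets":{"type":"array","items":{"type":"array","items":{"type":"number"}}},"grip":{"type":"number"},"force":{"type":"number"}},"required":["targets"]}

```bash
mkdir -p pics; cat > h.py <<'E'
import numpy as np, cv2
from station import get_obs, get_image, hand_in, pinch_z
def save(name, fn):
    im=get_image(name); cv2.imwrite('pics/'+fn, cv2.cvtColor(im['frame'],cv2.COLOR_RGB2BGR)); return im
def plane(im,u,v,z):
    R=np.array(im['R']);t=np.array(im['t'])
    c=-R.T@t; d=R.T@np.array([(u-im['cx'])/im['fx'],(v-im['cy'])/im['fy'],1.])
    return c+d*(z-c[2])/d[2]
def proj(im,X):
    p=np.array(im['R'])@np.array(X)+np.array(im['t']); return p[0]/p[2]*im['fx']+im['cx'],p[1]/p[2]*im['fy']+im['cy']
E
python3 - <<'E'
from h import *
o=get_obs(); print(o['time_s'],o['tool_pos'],o['tool_rot'],o['finger_gap'],pinch_z if not callable(pinch_z) else pinch_z())
for n in ('side','top','wrist'):
    im=save(n,n+'0.png')
    if n!='wrist': print(n,-np.array(im['R']).T@im['t'],im['fx'],np.array(im['R']).round(2).tolist())
    else: print(np.array(im['hand_eye']).round(3).tolist())
E
```

```text
0.0 [ 0.26701402 -0.56446666  0.22191381] [[ 9.03966923e-01  4.27601911e-01 -6.38185181e-04]
 [ 4.27602387e-01 -9.03965866e-01  1.38251262e-03]
 [ 1.42674170e-05 -1.52263518e-03 -9.99998841e-01]] 0.08749210244965995 0.0187
side [0.3705876  0.6937141  0.76129507] 396.3908552974122 [[-0.98, -0.21, -0.0], [-0.13, 0.59, -0.8], [0.17, -0.78, -0.61]]
top [ 0.51156441 -0.09322342  1.08332212] 431.2400089221253 [[-0.02, -1.0, 0.04], [-1.0, 0.02, -0.04], [0.04, -0.04, -1.0]]
[[0.001, -0.967, -0.255, 0.07], [1.0, 0.001, 0.0, 0.001], [-0.0, -0.255, 0.967, -0.162], [0.0, 0.0, 0.0, 1.0]]
```

View pics/top0.png

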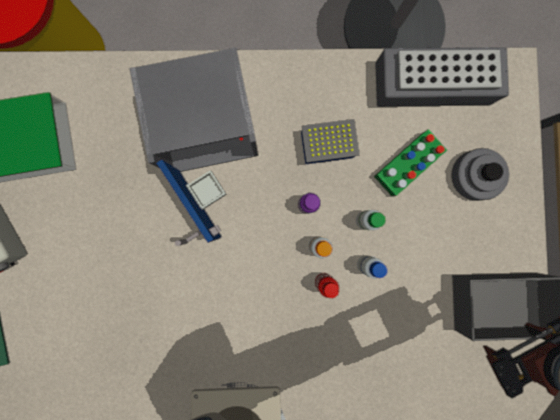

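View pics/side0.png

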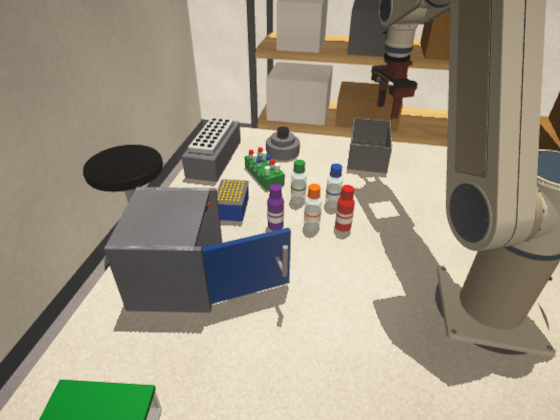

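View pics/wrist0.png

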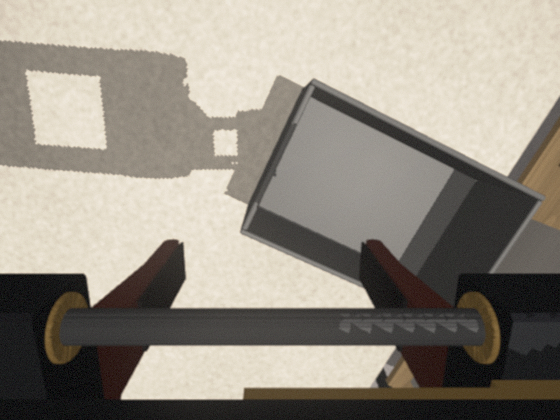

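Top view: the orange cap is at (323,248). Look-alikes are purple (310,203) and red (329,287), and the bystanders are green (375,220) and blue (376,268). The door is open, running from (157,162) to (215,240), with the rack at (207,190) and the handle near (183,240). I'll measure the positions and check an enlarged crop.

```bash
python3 - <<'E'
from h import *
top=get_image('top'); side=get_image('side')
f=top['frame']; h=cv2.cvtColor(f,cv2.COLOR_RGB2HSV)
a=cv2.cvtColor(f,cv2.COLOR_RGB2BGR)
c1=cv2.resize(a[180:310,270:410],None,fx=3,fy=3,interpolation=cv2.INTER_CUBIC)
c2=cv2.resize(a[130:260,130:270],None,fx=3,fy=3,interpolation=cv2.INTER_CUBIC)
cv2.imwrite('pics/crop_top.png',np.hstack([c1[:390],c2[:390,:380]]))
b=cv2.cvtColor(side['frame'],cv2.COLOR_RGB2BGR)
cv2.imwrite('pics/crop_side.png',cv2.resize(b[150:310,110:370],None,fx=3,fy=3,interpolation=cv2.INTER_CUBIC))
def blobs(img,box,lo,hi,nm,z):
    h=cv2.cvtColor(img['frame'],cv2.COLOR_RGB2HSV); m=cv2.inRange(h,lo,hi); k=np.zeros_like(m);k[box[1]:box[3],box[0]:box[2]]=1;m*=k
    n,_,s,c=cv2.connectedComponentsWithStats(m)
    for i in range(1,n):
        if s[i,4]>25: print(nm,s[i],c[i].round(1),plane(img,*c[i],z).round(4))
B=(270,180,410,310)
blobs(top,B,(8,150,120),(20,255,255),'orange',.14)
blobs(top,B,(45,100,40),(85,255,255),'green',.14)
blobs(top,B,(100,120,60),(125,255,255),'blue',.14)
blobs(top,B,(130,80,40),(160,255,255),'purple',.14)
blobs(top,B,(0,150,100),(5,255,255),'red',.14)
blobs(top,(140,150,230,250),(105,120,40),(125,255,255),'door',.186)
blobs(top,(185,165,230,215),(0,0,170),(180,60,255),'rack',.066)
S=(260,140,370,250)
blobs(side,S,(8,150,120),(20,255,255),'s orange',.13)
E
```

```text
orange [317 241  15  15 174] [323.8 248.4] [ 0.4511 -0.2112  0.14  ]
green [378 180  26  16 215] [391.1 186.1] [ 0.5848 -0.3645  0.14  ]
green [368 213  17  14 191] [376.2 219.5] [ 0.5118 -0.3289  0.14  ]
blue [372 262  15  16 180] [378.6 269.7] [ 0.4015 -0.3307  0.14  ]
purple [300 193  20  20 307] [309.4 202.6] [ 0.5521 -0.1822  0.14  ]
red [319 277  20  21 269] [329.3 287.8] [ 0.3653 -0.2209  0.14  ]
door [ 157  160   63   82 1076] [187.  199.1] [0.5628 0.0755 0.186 ]
rack [185 165  45  29 515] [211.9 174.8] [0.6258 0.0392 0.066 ]
rack [192 177  29  29 448] [206.2 190.7] [0.5886 0.0532 0.066 ]
rack [206 197  24  18 275] [220.3 207.2] [0.549  0.0209 0.066 ]
s orange [308 184  12  15 158] [313.7 191. ] [ 0.4512 -0.2008  0.13  ]
```

View pics/crop_top.png

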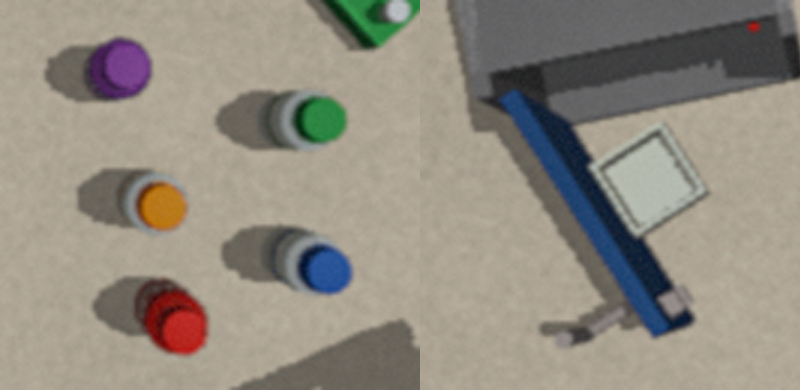

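View pics/crop_side.png

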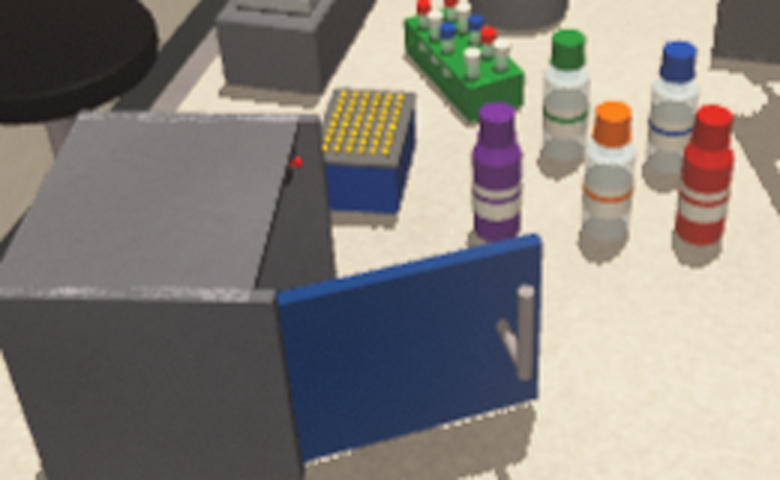

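The crop confirms it: the bottle at top (323,248) and side (314,191) has a clear body with an orange cap and stripe. The purple and red ones have coloured bodies. Next I'll fit the door.

```bash
python3 - <<'E'
from h import *
top=get_image('top'); side=get_image('side')
h=cv2.cvtColor(top['frame'],cv2.COLOR_RGB2HSV)
print([h[y,x].tolist() for y,x in ((199,183),(199,187),(199,191),(220,200),(180,170),(180,176),(180,180))])
m=cv2.inRange(h,(105,120,80),(125,255,255)); k=np.zeros_like(m);k[150:250,140:230]=1;m*=k
c=max(cv2.findContours(m,0,2)[0],key=cv2.contourArea)
P=np.array([plane(top,u,v,.186)[:2] for u,v in c[:,0,:]],np.float32)
r=cv2.minAreaRect(P); print(r, cv2.boxPoints(r).round(4).tolist(), cv2.contourArea(c))
# rack rim outer
m=cv2.inRange(h,(0,0,150),(180,70,255)); k=np.zeros_like(m);k[172:212,187:228]=1;m*=k
n,l,s,cc=cv2.connectedComponentsWithStats(m); print(s[1:].tolist())
for nm,(u,v),z in [('hingeOuter',(158.5,160.7),.186),('freeOuter',(207.3,241.7),.186),('handle',(177.7,243.3),.192),('freeInner',(217,238),.186)]:
    print(nm,plane(top,u,v,z).round(4))
b=cv2.cvtColor(top['frame'],cv2.COLOR_RGB2BGR)
cv2.imwrite('pics/crop2.png',cv2.resize(b[40:260,120:270],None,fx=2.7*1,fy=2.7,interpolation=cv2.INTER_CUBIC))
b=cv2.cvtColor(side['frame'],cv2.COLOR_RGB2BGR)
cv2.imwrite('pics/crop3.png',cv2.resize(b[180:310,110:300],None,fx=4,fy=4,interpolation=cv2.INTER_CUBIC))
E
```

```text
[[107, 192, 113], [108, 177, 95], [109, 165, 54], [107, 169, 107], [107, 196, 108], [106, 177, 59], [109, 181, 52]]
((0.5603181719779968, 0.08070898056030273), (0.19701717793941498, 0.013680912554264069), 31.771604537963867) [[0.4729999899864197, 0.034699998795986176], [0.48019999265670776, 0.023000000044703484], [0.6477000117301941, 0.12680000066757202], [0.640500009059906, 0.13840000331401825]] 510.0
[[187, 172, 41, 40, 1190]]
hingeOuter [0.6437 0.1331 0.186 ]
freeOuter [0.474  0.0353 0.186 ]
handle [0.4725 0.0946 0.192 ]
freeInner [0.4811 0.0152 0.186 ]
```

View pics/crop2.png

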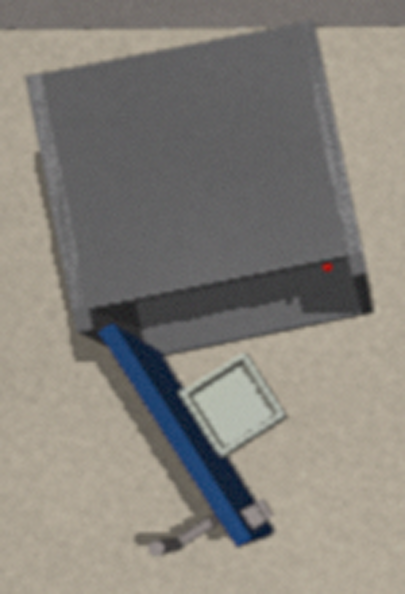

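View pics/crop3.png

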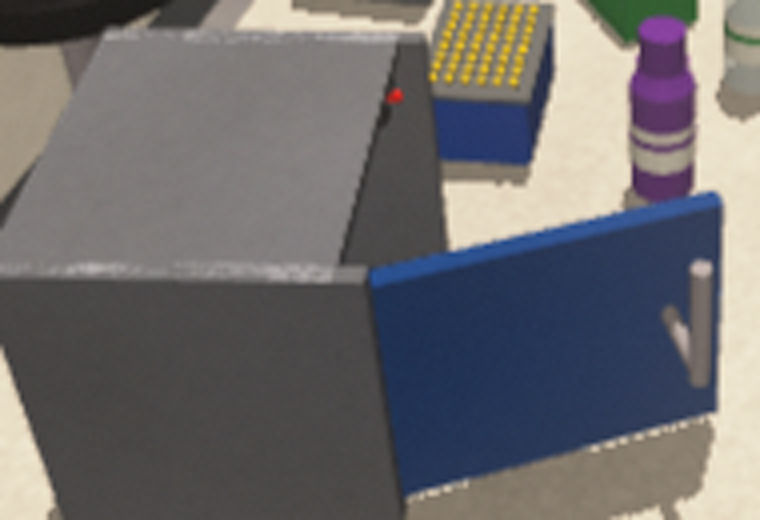

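The door fit is good: the rectangle is 197 x 13.7 mm and the predicted handle position matches the image within 2 mm. Next are the rack rim, the cabinet front, and a helper that converts target poses into move rows.

```bash
cat >> h.py <<'E'
from scipy.spatial.transform import Rotation as Ro
def rel(pos,yaw):
    "shift & rotvec (deg) in current tool axes for TCP pos, tool down with tool y axis at world angle yaw(deg) (mod 180 nearest)"
    o=get_obs(); R=np.array(o['tool_rot']); p=np.array(o['tool_pos'])
    best=None
    for y in (yaw,yaw+180):
        a=np.radians(y); Y=np.array([np.cos(a),np.sin(a),0]);Z=np.array([0,0,-1.]);X=np.cross(Y,Z)
        rv=Ro.from_matrix(R.T@np.c_[X,Y,Z]).as_rotvec(degrees=True)
        if best is None or np.linalg.norm(rv)<np.linalg.norm(best): best=rv
    return (R.T@(np.array(pos)-p)).round(4).tolist()+best.round(2).tolist()
E
python3 - <<'E'
from h import *
top=get_image('top')
h=cv2.cvtColor(top['frame'],cv2.COLOR_RGB2HSV)
for s in ((192,182),(206,190),(226,189),(207,176),(215,205)): print(s,h[s[1],s[0]])
# rack: light, greenish-white vs tan bench (hue/sat)
b=top['frame'][172:212,187:228].astype(int)
m=np.zeros((420,560),np.uint8); m[172:212,187:228]=((b[...,2]>b[...,0]-6)&(b.sum(2)>380))*255
n,l,s,c=cv2.connectedComponentsWithStats(m); i=1+np.argmax(s[1:,4]); print(s[i])
cc=max(cv2.findContours((l==i).astype(np.uint8),0,2)[0],key=cv2.contourArea)
P=np.array([plane(top,u,v,.066)[:2] for u,v in cc[:,0,:]],np.float32); print(cv2.minAreaRect(P))
for nm,(u,v) in [('LF',(148.9,162.2)),('RF',(257.8,155.6)),('LB',(130.4,67.8)),('RB',(236,49))]: print(nm,plane(top,u,v,.2).round(4))
print(rel([.451,-.211,.25],-64),rel([.451,-.211,.106],-90)); o=get_obs();print(o['time_s'],o['qpos'])
E
```

```text
(192, 182) [ 37  19 178]
(206, 190) [ 42  14 184]
(226, 189) [ 20  38 173]
(207, 176) [ 43  16 146]
(215, 205) [ 18  37 173]
[204 186  21  21 132]
((0.5830286145210266, 0.04303617775440216), (0.039176881313323975, 0.05369322746992111), 29.983163833618164)
LF [0.639  0.1489 0.2   ]
RF [ 0.6486 -0.0727  0.2   ]
LB [0.8343 0.1845 0.2   ]
RB [ 0.8717 -0.0321  0.2   ]
[0.3174, -0.2413, -0.0274, -0.01, -0.0, -0.69] [0.3174, -0.2413, 0.1166, -0.01, 0.0, 25.31]
0.4 [-1.14798157e+00  4.23231154e-01  1.62998807e+00  2.90928822e-05
  1.08862983e+00 -1.90064129e-02]
```

```bash
python3 - <<'E'
from h import *
top=get_image('top')
h=cv2.cvtColor(top['frame'],cv2.COLOR_RGB2HSV)
m=cv2.inRange(h,(28,0,130),(70,30,255)); k=np.zeros_like(m);k[168:215,183:230]=1;m*=k
m=cv2.morphologyEx(m,cv2.MORPH_CLOSE,np.ones((3,3)))
n,l,s,c=cv2.connectedComponentsWithStats(m); i=1+np.argmax(s[1:,4]); print(s[i])
cc=max(cv2.findContours((l==i).astype(np.uint8),0,2)[0],key=cv2.contourArea)
P=np.array([plane(top,u,v,.066)[:2] for u,v in cc[:,0,:]],np.float32); print(cv2.minAreaRect(P))
print('pred rack rim centre px',proj(top,[.593,.0537,.066]),'hinge',plane(top,158.5,160.7,.186))
E
```

```text
[187 171  38  37 810]
((0.5926631093025208, 0.05402689427137375), (0.06709706783294678, 0.06765086203813553), 31.501768112182617)
pred rack rim centre px (np.float64(205.93314914375117), np.float64(188.8195394258968)) hinge [0.64373653 0.13305541 0.186     ]
```

Call:
carry_out(
  targets=[
    [0.317,-0.241,-0.027,0,0,0],
    [0.317,-0.241,-0.027,0,0,0],
    [0.317,-0.241,-0.027,0,0,0],
    [0.317,-0.241,-0.027,0,0,0],
    [0.317,-0.241,-0.027,0,0,0],
    [0.317,-0.241,-0.027,0,0,0],
    [0.317,-0.241,-0.027,0,0,0],
    [0.317,-0.241,-0.027,0,0,0],
  ],
  grip=0.65,
  force=15,
)

```text
time_s: 1.45
tool_pos: [0.4515, -0.2102, 0.2499]
tool_rot: [[0.903, 0.43, 0.001], [0.43, -0.903, -0.0], [0.0, 0.0, -1.0]]
force: [0.0, -0.5, -0.7]
finger_gap: 0.057
```

The rack rim fit gives a centre of (0.593, 0.054), which agrees with the door fit. The gripper is now above the bottle, so I'll check with the wrist camera.

```bash
python3 - <<'E'
from h import *
o=get_obs();im=save('wrist','w1.png'); H=np.array(im['hand_eye'])
h=cv2.cvtColor(im['frame'],cv2.COLOR_RGB2HSV); m=cv2.inRange(h,(8,150,100),(20,255,255))
n,l,s,c=cv2.connectedComponentsWithStats(m); i=1+np.argmax(s[1:,4]); print(s[i],c[i])
R=np.array(o['tool_rot']);p=np.array(o['tool_pos'])
d=R@H[:3,:3]@np.array([(c[i][0]-im['cx'])/im['fx'],(c[i][1]-im['cy'])/im['fy'],1]); c0=R@H[:3,3]+p
print(c0+d*(.14-c0[2])/d[2])
print(rel([.451,-.211,.106],-64.5))
E
```

```text
[ 254  179   39   46 1347] [272.718634   202.78544915]
[ 0.45537466 -0.21014057  0.14      ]
[0.0001, -0.0002, 0.1438, 0.02, -0.0, -0.08]
```

View pics/w1.png

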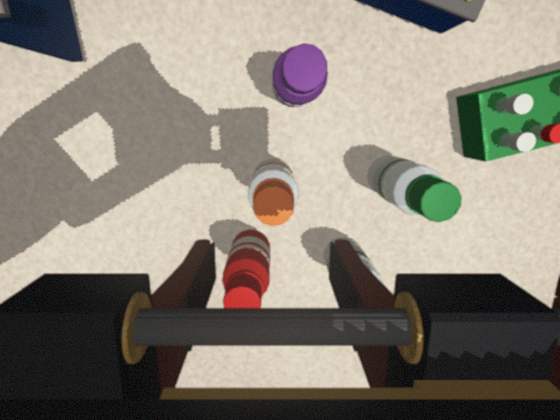

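The wrist view shows the orange cap at (273,203) and the red look-alike beside it, clear of the fingers. I'll descend and grip the cap.

Call:
carry_out(
  targets=[
    [0.001,0,0.05,0,0,0],
    [0.001,0,0.1,0,0,0],
    [0.001,0,0.13,0,0,0],
    [0.001,0,0.144,0,0,0],
    [0.001,0,0.144,0,0,0],
    [0.001,0,0.144,0,0,0],
  ],
)

```text
time_s: 2.25
tool_pos: [0.4526, -0.2115, 0.1069]
tool_rot: [[0.903, 0.429, 0.002], [0.429, -0.903, -0.001], [0.001, 0.002, -1.0]]
force: [0.1, 0.6, -0.1]
finger_gap: 0.057
```

Call:
carry_out(
  targets=[
    [0,0,0,0,0,0],
    [0,0,0,0,0,0],
    [0,0,0,0,0,0],
    [0,0,0,0,0,0],
    [0,0,0,0,0,0],
  ],
  grip=0,
  force=20,
)

```text
time_s: 2.88
tool_pos: [0.453, -0.2116, 0.1074]
tool_rot: [[0.903, 0.429, 0.003], [0.429, -0.903, -0.001], [0.002, 0.003, -1.0]]
force: [-1.6, 0.1, 6.0]
finger_gap: 0.0336
```

Call:
carry_out(
  targets=[
    [0,0,-0.03,0,0,0],
    [0,0,-0.08,0,0,0],
    [0,0,-0.13,0,0,0],
    [0,0,-0.17,0,0,0],
    [0,0,-0.17,0,0,0],
  ],
)

```text
time_s: 3.5
tool_pos: [0.454, -0.2121, 0.2802]
tool_rot: [[0.903, 0.429, 0.008], [0.429, -0.903, -0.004], [0.006, 0.007, -1.0]]
force: [0.2, -0.1, -1.7]
finger_gap: 0.0337
```

```bash
python3 - <<'E'
from h import *
save('side','s1.png');save('top','t1.png')
print(rel([.593,.054,.28],31.6)); print(get_obs()['qpos'])
E
```

```text
[0.2411, -0.1789, -0.0034, 0.03, -0.14, 83.8]
[-4.60663774e-01  1.70191348e-01  1.85162747e+00 -1.60990138e-04
  1.11755931e+00  6.66851026e-01]
```

View pics/s1.png

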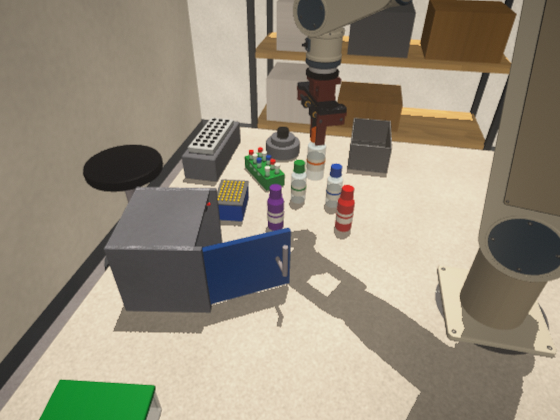

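The bottle is held by the cap at a gap of 33.7 mm and hangs upright. I'll carry it above the rack, turning −96° so that joint 6 stays in range.

Call:
carry_out(
  targets=[
    [0.03,-0.02,-0.04,0,0,-10],
    [0.08,-0.06,-0.04,0,0,-20],
    [0.12,-0.09,-0.04,0,0,-30],
    [0.16,-0.12,-0.04,0,0,-40],
    [0.2,-0.15,-0.04,0,0,-50],
    [0.241,-0.179,-0.04,0,0,-60],
    [0.241,-0.179,-0.04,0,0,-70],
    [0.241,-0.179,-0.04,0,0,-80],
    [0.241,-0.179,-0.04,0,0,-90],
    [0.241,-0.179,-0.04,0,0,-96.2],
    [0.241,-0.179,-0.04,0,0,-96.2],
    [0.241,-0.179,-0.04,0,0,-96.2],
  ],
)

```text
time_s: 5.1
tool_pos: [0.5923, 0.054, 0.3151]
tool_rot: [[-0.522, 0.853, -0.0], [0.853, 0.522, -0.001], [-0.001, -0.001, -1.0]]
force: [0.1, -0.3, -1.2]
finger_gap: 0.0337
```

```bash
python3 - <<'E'
from h import *
save('side','s2.png');save('top','t2.png')
print(rel([.593,.054,.25],31.6)); o=get_obs();print(o['time_s'],o['qpos'].round(3) if hasattr(o['qpos'],'round') else o['qpos'],o['tool_rot'])
E
```

```text
[-0.0001, 0.0004, 0.0659, 0.0, 0.08, -0.07]
5.2 [ 7.200e-02  2.870e-01  1.606e+00 -1.000e-03  1.248e+00 -4.780e-01] [[-5.22878669e-01  8.52406756e-01  7.87112488e-04]
 [ 8.52405883e-01  5.22879260e-01 -1.22063337e-03]
 [-1.45204093e-03  3.26961651e-05 -9.99998945e-01]]
```

View pics/s2.png

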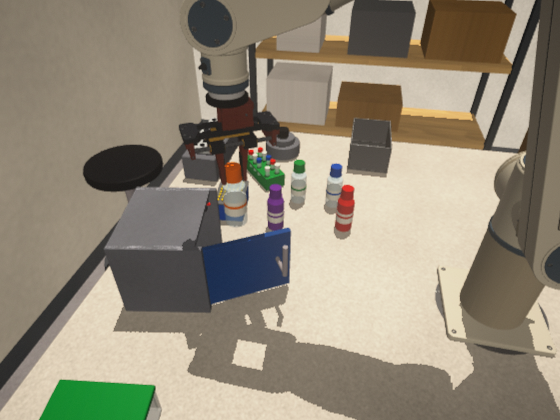

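View pics/t2.png

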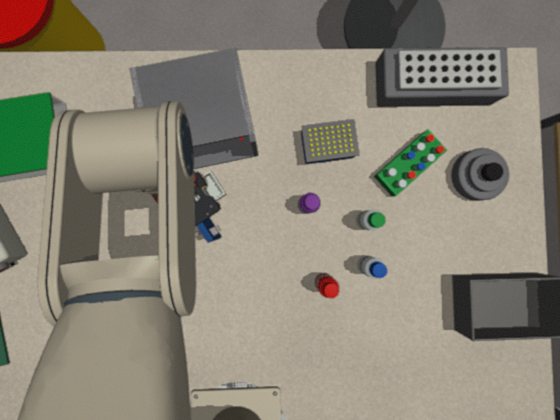

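```bash
python3 - <<'E'
from h import *
im=get_image('side'); o=get_obs(); p=o['tool_pos']
h=cv2.cvtColor(im['frame'],cv2.COLOR_RGB2HSV); m=cv2.inRange(h,(5,150,100),(20,255,255)); k=np.zeros_like(m);k[150:225,205:265]=1;m*=k
n,l,s,c=cv2.connectedComponentsWithStats(m)
for i in range(1,n):
    if s[i,4]>6: print(s[i],c[i].round(1))
b=p[2]-.106
print('axis cols at cap bottom/stripe/bottom',[np.round(proj(im,[p[0],p[1],b+z]),1) for z in (.14,.112,.06,0)], 'px/mm', np.subtract(proj(im,[p[0]+.01,p[1],b+.1]),proj(im,[p[0],p[1],b+.1])))
cv2.imwrite('pics/s2c.png',cv2.resize(cv2.cvtColor(im['frame'],cv2.COLOR_RGB2BGR)[120:240,180:300],None,fx=5,fy=5,interpolation=cv2.INTER_CUBIC))
im=save('wrist','w2.png')
E
```

```text
[224 162  18  21 308] [232.7 171.9]
[224 203  22   6  37] [234.8 206.5]
axis cols at cap bottom/stripe/bottom [array([232.3, 164.3]), array([233.2, 176.2]), array([234.7, 197. ]), array([236.4, 219.1])] px/mm [-4.69814996 -0.57159263]
```

View pics/s2c.png

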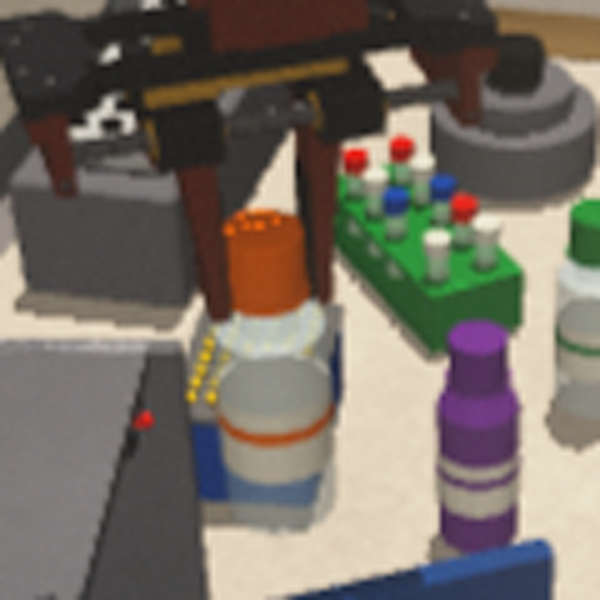

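View pics/w2.png

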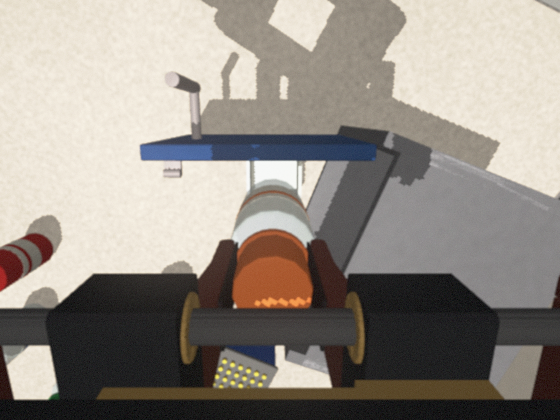

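The bottle axis matches the tool axis within about 1 mm in the side view: cap column 232.7 against 232.3 predicted. The wrist view shows the bottle lined up with the rack. I'll lower it in.

Call:
carry_out(
  targets=[
    [0,0,0.03,0,0,0],
    [0,0,0.07,0,0,0],
    [0,0,0.1,0,0,0],
    [0,0,0.125,0,0,0],
    [0,0,0.14,0,0,0],
    [0,0,0.15,0,0,0],
    [0,0,0.155,0,0,0],
    [0,0,0.155,0,0,0],
  ],
)

```text
time_s: 6.3
tool_pos: [0.5932, 0.0539, 0.1616]
tool_rot: [[-0.523, 0.852, 0.002], [0.852, 0.523, -0.001], [-0.002, 0.001, -1.0]]
force: [0.8, -0.1, -1.0]
finger_gap: 0.0336
```

```bash
python3 - <<'E'
from h import *
save('side','s3.png');save('wrist','w3.png')
print(rel([.593,.054,.144],31.6),get_obs()['force'])
E
```

```text
[0.0004, -0.0003, 0.018, 0.1, 0.13, -0.04] [ 0.4375471   0.51993853 -1.13860702]
```

View pics/w3.png

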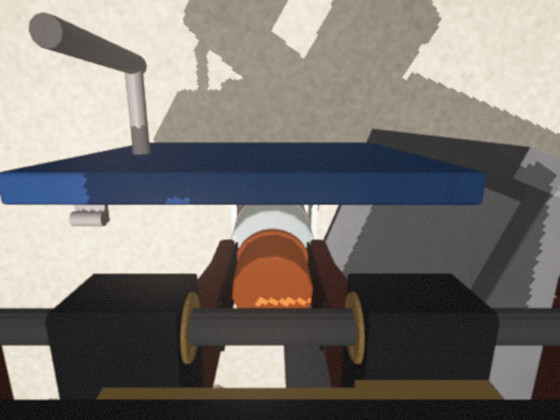

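The bottle is between the rack walls and well clear of the panel. I'll lower it to the floor.

Call:
carry_out(
  targets=[
    [0,0,0.006,0,0,0],
    [0,0,0.011,0,0,0],
    [0,0,0.015,0,0,0],
    [0,0,0.017,0,0,0],
    [0,0,0.017,0,0,0],
  ],
)

```text
time_s: 7.02
tool_pos: [0.5934, 0.0539, 0.1448]
tool_rot: [[-0.523, 0.852, 0.002], [0.852, 0.523, -0.001], [-0.002, 0.001, -1.0]]
force: [0.1, 0.3, -2.0]
finger_gap: 0.0335
```

Call:
carry_out(
  targets=[
    [0,0,0.002,0,0,0],
    [0,0,0.002,0,0,0],
  ],
)

```text
time_s: 7.28
tool_pos: [0.5941, 0.0539, 0.1434]
tool_rot: [[-0.523, 0.852, 0.004], [0.852, 0.523, -0.001], [-0.003, 0.003, -1.0]]
force: [0.4, 0.5, 3.1]
finger_gap: 0.0337
```

Call:
carry_out(
  targets=[
    [0,0,0,0,0,0],
    [0,0,0,0,0,0],
    [0,0,0,0,0,0],
    [0,0,0,0,0,0],
    [0,0,0,0,0,0],
  ],
  grip=0.62,
)

```text
time_s: 7.9
tool_pos: [0.5941, 0.0539, 0.1434]
tool_rot: [[-0.523, 0.852, 0.004], [0.852, 0.523, -0.001], [-0.003, 0.003, -1.0]]
force: [-0.0, 0.3, 0.1]
finger_gap: 0.0546
```

Call:
carry_out(
  targets=[
    [0,0,-0.02,0,0,0],
    [0,0,-0.05,0,0,0],
    [0,0,-0.1,0,0,0],
    [0,0,-0.14,0,0,0],
    [0,0,-0.14,0,0,0],
  ],
)

```text
time_s: 8.52
tool_pos: [0.5954, 0.0542, 0.2871]
tool_rot: [[-0.523, 0.852, 0.011], [0.852, 0.523, -0.001], [-0.006, 0.009, -1.0]]
force: [-0.1, -0.4, -1.1]
finger_gap: 0.0547
```

```bash
python3 - <<'E'
from h import *
save('side','s4.png');save('wrist','w4.png')
print(get_obs()['force'])
print(rel([.474,.094,.28],-58.4),rel([.474,.094,.28],121.6))
E
```

```text
[-0.82887939 -0.18874821 -0.07340241]
[0.0965, -0.0807, 0.0027, 0.26, 0.01, 89.96] [0.0965, -0.0807, 0.0027, 0.26, 0.01, 89.96]
```

View pics/w4.png

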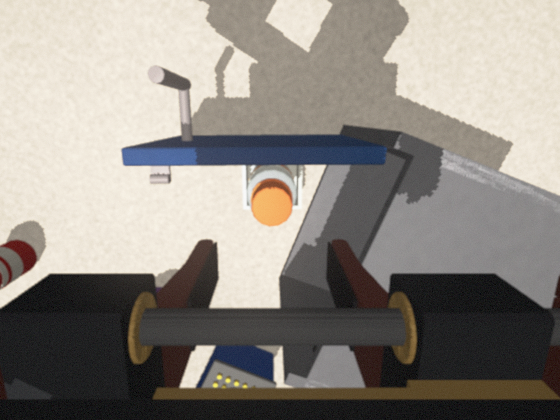

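View pics/s4.png

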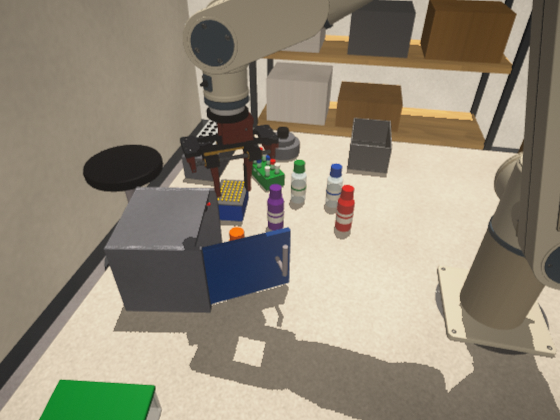

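The bottle stands in the rack and is released (wrist: cap at (271,202) inside the rack). Next I'll move above the handle bar with the jaws perpendicular to the door, so that the +y finger goes between the bar and the panel.

Call:
carry_out(
  targets=[
    [0.02,-0.02,0,0,0,10],
    [0.05,-0.04,0,0,0,20],
    [0.08,-0.07,0,0,0,30],
    [0.096,-0.081,0,0,0,40],
    [0.096,-0.081,0,0,0,50],
    [0.096,-0.081,0,0,0,60],
    [0.096,-0.081,0,0,0,70],
    [0.096,-0.081,0,0,0,80],
    [0.096,-0.081,0,0,0,90],
    [0.096,-0.081,0,0,0,90],
  ],
  grip=0.45,
)

```text
time_s: 9.88
tool_pos: [0.4731, 0.0932, 0.2811]
tool_rot: [[0.851, 0.525, 0.001], [0.525, -0.851, -0.002], [0.0, 0.002, -1.0]]
force: [0.2, -0.2, 0.6]
finger_gap: 0.0394
```

```bash
python3 - <<'E'
from h import *
im=save('wrist','w5.png');save('side','s5.png')
o=get_obs();H=np.array(im['hand_eye']);R=np.array(o['tool_rot']);p=np.array(o['tool_pos'])
T=np.eye(4);T[:3,:3]=R;T[:3,3]=p;C=np.linalg.inv(T@H)
for X in ([.474,.094,.192],[.474,.094,.12]):
    q=(C@np.r_[X,1])[:3]; print(q[0]/q[2]*im['fx']+im['cx'],q[1]/q[2]*im['fy']+im['cy'])
print(rel([.474,.094,.14],-58.4),o['qpos'])
E
```

```text
269.93050778165735 212.65659748194213
270.19224703935373 192.59371329481843
[0.0007, -0.0006, 0.1417, 0.13, -0.05, 0.17] [ 0.17107938  0.13833742  1.87779932 -0.00193076  1.12373456  1.1882512 ]
```

View pics/w5.png

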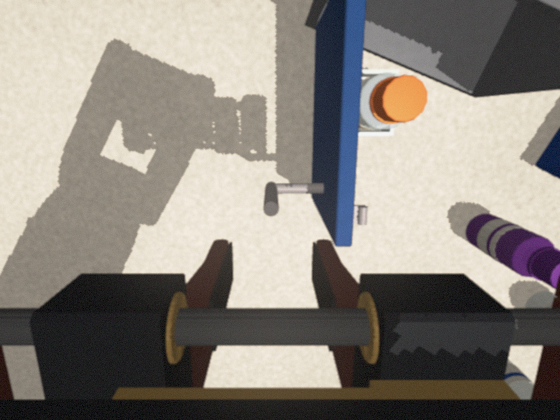

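View pics/s5.png

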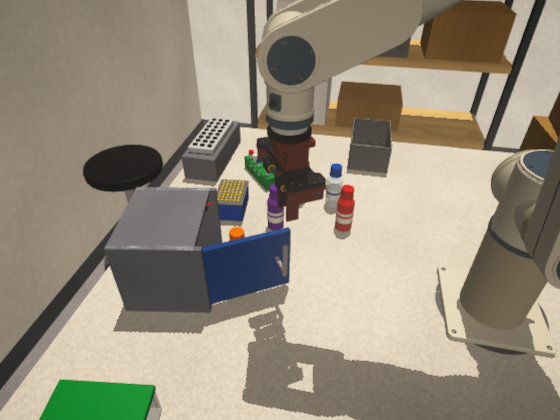

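The bar top is at wrist (272,207) against a prediction of (270,213), so the fingers will straddle it. I'll lower.

Call:
carry_out(
  targets=[
    [0.001,0,0.04,0,0,0],
    [0.001,0,0.08,0,0,0],
    [0.001,0,0.11,0,0,0],
    [0.001,0,0.13,0,0,0],
    [0.001,0,0.141,0,0,0],
    [0.001,0,0.141,0,0,0],
  ],
)

```text
time_s: 10.72
tool_pos: [0.4741, 0.0936, 0.1401]
tool_rot: [[0.85, 0.527, 0.0], [0.527, -0.85, -0.002], [-0.0, 0.002, -1.0]]
force: [-1.1, 0.2, 0.1]
finger_gap: 0.0395
```

```bash
python3 - <<'E'
from h import *
save('wrist','w6.png')
o=get_obs();p=np.array(o['tool_pos']);R=np.array(o['tool_rot'])
Hh=np.array([.6405,.1384,p[2]]); r=R.T@(p-Hh); print('tool rel hinge',r.round(4),o['force'])
r0=np.array([-.165,-.036])  # tool rel hinge when pushing (14 mm lead)
for d in range(6,72,6):
    a=np.radians(d);c,s=np.cos(a),np.sin(a)
    q=np.array([r0[0]*c+r0[1]*s,-r0[0]*s+r0[1]*c])-r[:2]
    print(d,q.round(3))
E
```

```text
tool rel hinge [-0.1645 -0.0494 -0.0002] [0.31086101 0.39524164 0.22092555]
6 [-0.003  0.031]
12 [-0.004  0.049]
18 [-0.004  0.066]
24 [-0.001  0.084]
30 [0.004 0.101]
36 [0.01  0.117]
42 [0.018 0.133]
48 [0.027 0.148]
54 [0.038 0.162]
60 [0.051 0.174]
66 [0.064 0.186]
```

View pics/w6.png

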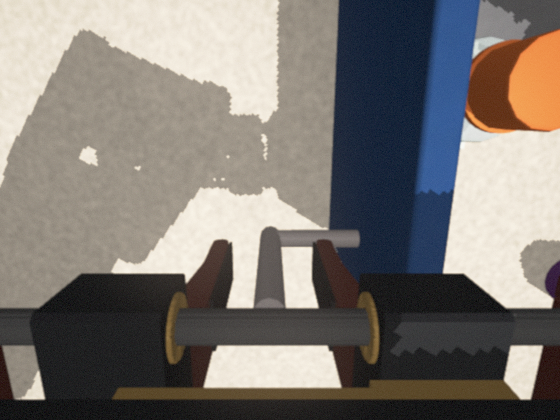

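The fingers straddle the bar: bar at (270,265), inner finger clear of the panel. Now I'll push the door along its arc to about 48° of the 68° travel.

Call:
carry_out(
  targets=[
    [0,0.007,0,0,0,0],
    [-0.001,0.013,0,0,0,0],
    [-0.002,0.022,0,0,0,-3],
    [-0.003,0.031,0,0,0,-6],
    [-0.004,0.04,0,0,0,-9],
    [-0.004,0.049,0,0,0,-12],
    [-0.004,0.058,0,0,0,-15],
    [-0.004,0.066,0,0,0,-18],
    [-0.003,0.075,0,0,0,-21],
    [-0.001,0.084,0,0,0,-24],
    [0.001,0.0925,0,0,0,-27],
    [0.004,0.101,0,0,0,-30],
    [0.007,0.109,0,0,0,-33],
    [0.01,0.117,0,0,0,-36],
    [0.014,0.125,0,0,0,-39],
    [0.018,0.133,0,0,0,-42],
    [0.0225,0.1405,0,0,0,-45],
    [0.027,0.148,0,0,0,-48],
    [0.027,0.148,0,0,0,-48],
  ],
)

```text
time_s: 13.15
tool_pos: [0.5763, -0.0185, 0.1415]
tool_rot: [[0.178, 0.984, 0.003], [0.984, -0.178, -0.002], [-0.001, 0.003, -1.0]]
force: [-0.4, -0.1, 0.6]
finger_gap: 0.0399
```

```bash
cat > st.py <<'E'
from h import *
import sys
tag=sys.argv[1]
save('side','s%s.png'%tag); im=save('top','t%s.png'%tag);save('wrist','w%s.png'%tag)
o=get_obs();p=np.array(o['tool_pos']);R=np.array(o['tool_rot'])
print('tool yaw',np.degrees(np.arctan2(R[1,1],R[0,1])),'rel hinge',(R.T@(p-np.array([.6405,.1384,p[2]]))).round(4),o['force'],o['time_s'])
h=cv2.cvtColor(im['frame'],cv2.COLOR_RGB2HSV)
m=cv2.inRange(h,(105,120,80),(125,255,255)); k=np.zeros_like(m);k[140:250,140:270]=1;m*=k
cs=cv2.findContours(m,0,2)[0]
if cs:
    c=max(cs,key=cv2.contourArea); print('door area',cv2.contourArea(c),cv2.minAreaRect(np.array([plane(im,u,v,.186)[:2] for u,v in c[:,0,:]],np.float32)))
E
python3 st.py 7
```

```text
tool yaw -10.24126377016634 rel hinge [-1.655e-01 -3.630e-02  1.000e-04] [-0.81325177 -0.25982834 -0.34599031] 13.3
door area 67.5 ((0.6450302600860596, 0.12380554527044296), (0.028716936707496643, 0.012494171969592571), 88.95855712890625)
```

View pics/s7.png

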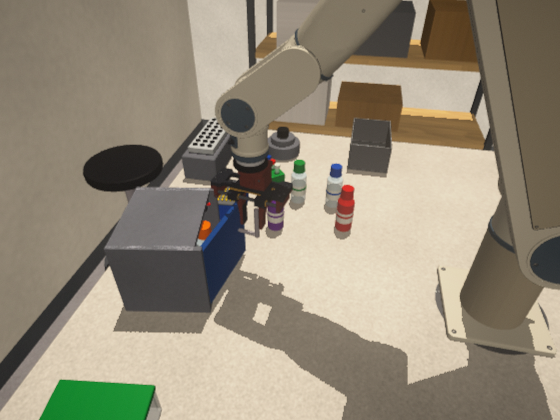

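View pics/w7.png

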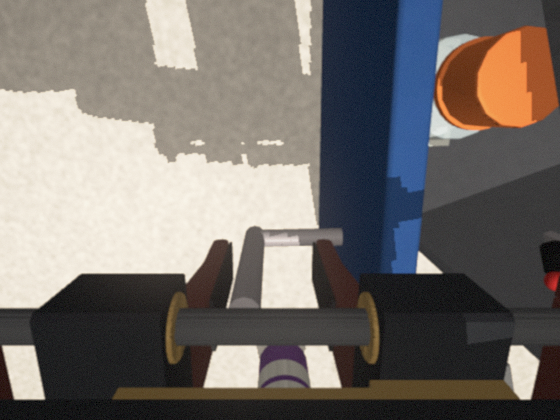

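View pics/t7.png

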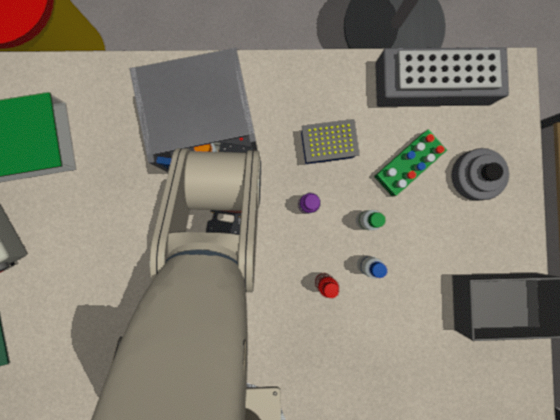

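The door follows, with the panel parallel to the jaw frame and the bottle riding inside. By the cabinet's yaw (about 10°), roughly 20° remain. I'll go 11° more, slowly.

Call:
carry_out(
  targets=[
    [-0.001,0.0044,0,0,0,-1.5],
    [-0.0017,0.0087,0,0,0,-3],
    [-0.0023,0.013,0,0,0,-4.5],
    [-0.0029,0.0174,0,0,0,-6],
    [-0.0033,0.0218,0,0,0,-7.5],
    [-0.0036,0.0262,0,0,0,-9],
    [-0.0038,0.0292,0,0,0,-10],
    [-0.0039,0.0322,0,0,0,-11],
    [-0.0039,0.0322,0,0,0,-11],
    [-0.0039,0.0322,0,0,0,-11],
  ],
)

```text
time_s: 14.55
tool_pos: [0.6063, -0.0275, 0.1413]
tool_rot: [[-0.013, 1.0, 0.002], [1.0, 0.013, -0.001], [-0.001, 0.002, -1.0]]
force: [-0.7, 0.6, 0.2]
finger_gap: 0.0394
```

```bash
python3 st.py 8
```

```text
tool yaw 0.7570091856249725 rel hinge [-0.1654 -0.0364  0.0002] [-0.71070912 -0.09367483 -0.7919199 ] 14.7
door area 74.5 ((0.6471113562583923, 0.1238023191690445), (0.028737012296915054, 0.012497667223215103), 88.99314880371094)
```

View pics/w8.png

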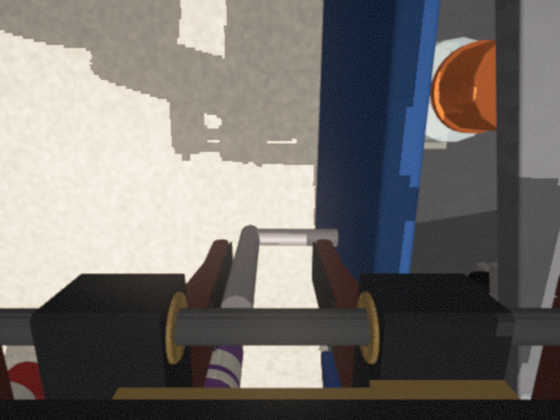

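View pics/t8.png

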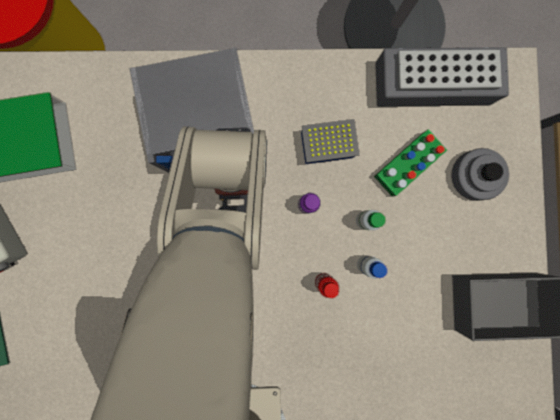

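The door tracks the tool with no resistance so far. I'll now step 2 mm at a time and watch the force.

Call:
carry_out(
  targets=[
    [-0.0004,0.002,0,0,0,-0.7],
    [-0.0008,0.004,0,0,0,-1.4],
    [-0.0008,0.004,0,0,0,-1.4],
  ],
)

```text
time_s: 15.08
tool_pos: [0.6106, -0.0283, 0.1413]
tool_rot: [[-0.038, 0.999, 0.002], [0.999, 0.038, -0.001], [-0.002, 0.002, -1.0]]
force: [0.1, 0.4, 1.4]
finger_gap: 0.0395
```

Call:
carry_out(
  targets=[
    [-0.0004,0.002,0,0,0,-0.7],
    [-0.0004,0.002,0,0,0,-0.7],
  ],
)

```text
time_s: 15.32
tool_pos: [0.6129, -0.0287, 0.1414]
tool_rot: [[-0.05, 0.999, 0.002], [0.999, 0.05, -0.001], [-0.002, 0.002, -1.0]]
force: [-0.3, -0.2, 0.2]
finger_gap: 0.0396
```

Call:
carry_out(
  targets=[
    [-0.0004,0.002,0,0,0,-0.7],
    [-0.0004,0.002,0,0,0,-0.7],
  ],
)

```text
time_s: 15.58
tool_pos: [0.6151, -0.029, 0.1414]
tool_rot: [[-0.063, 0.998, 0.003], [0.998, 0.063, -0.001], [-0.002, 0.003, -1.0]]
force: [-0.4, -0.6, 0.0]
finger_gap: 0.0394
```

Call:
carry_out(
  targets=[
    [-0.0004,0.002,0,0,0,-0.7],
    [-0.0004,0.002,0,0,0,-0.7],
  ],
)

```text
time_s: 15.82
tool_pos: [0.6174, -0.0293, 0.1415]
tool_rot: [[-0.075, 0.997, 0.003], [0.997, 0.075, -0.002], [-0.002, 0.003, -1.0]]
force: [0.5, -0.2, -0.2]
finger_gap: 0.0396
```

Call:
carry_out(
  targets=[
    [-0.0003,0.0015,0,0,0,-0.5],
    [-0.0003,0.0015,0,0,0,-0.5],
  ],
)

```text
time_s: 16.08
tool_pos: [0.619, -0.0295, 0.1415]
tool_rot: [[-0.084, 0.996, 0.003], [0.996, 0.084, -0.001], [-0.002, 0.003, -1.0]]
force: [0.9, -0.4, 0.7]
finger_gap: 0.0399
```

Call:
carry_out(
  targets=[
    [-0.0003,0.0015,0,0,0,-0.5],
    [-0.0003,0.0015,0,0,0,-0.5],
  ],
)

```text
time_s: 16.32
tool_pos: [0.6207, -0.0297, 0.1415]
tool_rot: [[-0.093, 0.996, 0.003], [0.996, 0.093, -0.002], [-0.002, 0.003, -1.0]]
force: [-0.1, 0.6, -0.3]
finger_gap: 0.0395
```

```bash
python3 st.py 9
```

```text
tool yaw 5.307822462988905 rel hinge [-0.1655 -0.0354  0.0002] [0.35768038 0.0988877  0.26597804] 16.475
door area 65.5 ((0.648546040058136, 0.12495981156826019), (0.012926713563501835, 0.027447598055005074), 6.203031063079834)
```

View pics/w9.png

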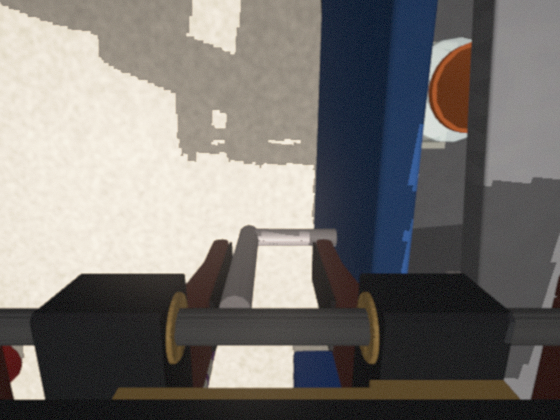

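The bar is still against the outer finger and the roof edge is not yet parallel to the door. I'll keep stepping.

Call:
carry_out(
  targets=[
    [-0.0003,0.0015,0,0,0,-0.5],
    [-0.0003,0.0015,0,0,0,-0.5],
  ],
)

```text
time_s: 16.73
tool_pos: [0.6223, -0.0298, 0.1415]
tool_rot: [[-0.101, 0.995, 0.003], [0.995, 0.101, -0.001], [-0.002, 0.003, -1.0]]
force: [0.6, 0.2, -0.6]
finger_gap: 0.0393
```

Call:
carry_out(
  targets=[
    [-0.0003,0.0015,0,0,0,-0.5],
    [-0.0003,0.0015,0,0,0,-0.5],
  ],
)

```text
time_s: 16.98
tool_pos: [0.624, -0.03, 0.1415]
tool_rot: [[-0.11, 0.994, 0.004], [0.994, 0.11, -0.002], [-0.002, 0.003, -1.0]]
force: [-0.5, -0.3, -0.3]
finger_gap: 0.0394
```

Call:
carry_out(
  targets=[
    [-0.0003,0.0015,0,0,0,-0.5],
    [-0.0003,0.0015,0,0,0,-0.5],
  ],
)

```text
time_s: 17.23
tool_pos: [0.6257, -0.0301, 0.1416]
tool_rot: [[-0.119, 0.993, 0.004], [0.993, 0.119, -0.002], [-0.002, 0.004, -1.0]]
force: [0.6, 0.9, 0.1]
finger_gap: 0.0395
```

Call:
carry_out(
  targets=[
    [-0.0003,0.0015,0,0,0,-0.5],
    [-0.0003,0.0015,0,0,0,-0.5],
  ],
)

```text
time_s: 17.48
tool_pos: [0.6274, -0.0303, 0.1416]
tool_rot: [[-0.128, 0.992, 0.004], [0.992, 0.128, -0.002], [-0.002, 0.004, -1.0]]
force: [0.7, -0.0, -0.9]
finger_gap: 0.04
```

Call:
carry_out(
  targets=[
    [-0.0003,0.0015,0,0,0,-0.5],
    [-0.0003,0.0015,0,0,0,-0.5],
  ],
)

```text
time_s: 17.73
tool_pos: [0.6291, -0.0304, 0.1416]
tool_rot: [[-0.137, 0.991, 0.004], [0.991, 0.137, -0.002], [-0.002, 0.004, -1.0]]
force: [-1.2, 0.2, -0.1]
finger_gap: 0.0397
```

Call:
carry_out(
  targets=[
    [-0.0003,0.0015,0,0,0,-0.5],
    [-0.0003,0.0015,0,0,0,-0.5],
  ],
)

```text
time_s: 17.98
tool_pos: [0.6304, -0.0304, 0.1416]
tool_rot: [[-0.146, 0.989, 0.004], [0.989, 0.146, -0.002], [-0.002, 0.003, -1.0]]
force: [-1.9, 0.4, 0.1]
finger_gap: 0.0396
```

Call:
carry_out(
  targets=[
    [-0.0002,0.001,0,0,0,-0.3],
    [-0.0002,0.001,0,0,0,-0.3],
  ],
)

```text
time_s: 18.23
tool_pos: [0.6308, -0.0305, 0.1415]
tool_rot: [[-0.151, 0.989, 0.002], [0.989, 0.151, -0.001], [-0.002, 0.002, -1.0]]
force: [-3.8, 0.7, 3.2]
finger_gap: 0.04
```

```bash
python3 st.py 10
```

```text
tool yaw 8.665819850960679 rel hinge [-0.1655 -0.035   0.0002] [-4.41848675  0.07016209  3.11501742] 18.375
door area 63.5 ((0.6491813063621521, 0.12614521384239197), (0.013020972721278667, 0.027634622529149055), 8.617304801940918)
```

View pics/w10.png

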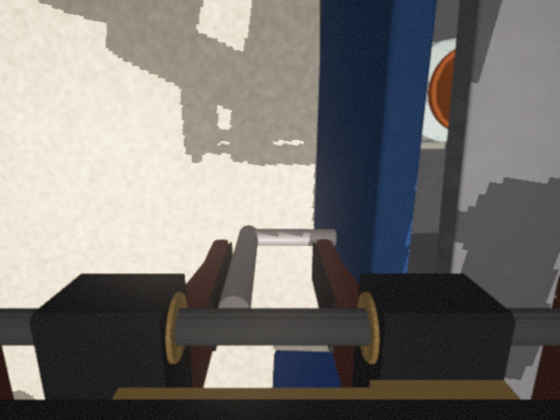

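View pics/s10.png

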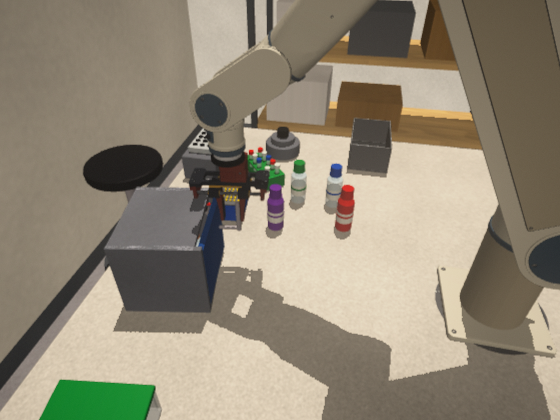

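The roller is met at a tool yaw of about 8.4°, with push force rising to 4 N. Crossing should come about 6 mm further on. I'll continue in 1 mm steps.

Call:
carry_out(
  targets=[
    [-0.0002,0.001,0,0,0,-0.3],
    [-0.0002,0.001,0,0,0,-0.3],
  ],
)

```text
time_s: 18.62
tool_pos: [0.6311, -0.0304, 0.1414]
tool_rot: [[-0.156, 0.988, 0.001], [0.988, 0.156, -0.001], [-0.001, 0.001, -1.0]]
force: [-7.1, 0.7, 4.3]
finger_gap: 0.0395
```

Call:
carry_out(
  targets=[
    [-0.0002,0.001,0,0,0,-0.3],
    [-0.0002,0.001,0,0,0,-0.3],
  ],
)

```text
time_s: 18.88
tool_pos: [0.6312, -0.0304, 0.1413]
tool_rot: [[-0.161, 0.987, -0.001], [0.987, 0.161, -0.001], [-0.001, -0.001, -1.0]]
force: [-6.9, 1.0, 4.6]
finger_gap: 0.0389
```

Force is 7 N with hardly any motion, and there is an upward 4.6 N. The wide opening puts the inner finger's back almost on the panel, so it may be rubbing. I'll back off 11 mm and narrow the fingers to about 24 mm before pushing again.

Call:
carry_out(
  targets=[
    [0.001,-0.006,0,0,0,0],
    [0.002,-0.011,0,0,0,0],
    [0.002,-0.011,0,0,0,0],
  ],
)

```text
time_s: 19.25
tool_pos: [0.62, -0.0302, 0.1414]
tool_rot: [[-0.161, 0.987, -0.001], [0.987, 0.161, -0.001], [-0.001, -0.001, -1.0]]
force: [-0.2, 0.4, 0.3]
finger_gap: 0.0393
```

Call:
carry_out(
  targets=[
    [0,0,0,0,0,0],
    [0,0,0,0,0,0],
    [0,0,0,0,0,0],
  ],
  grip=0.27,
)

```text
time_s: 19.62
tool_pos: [0.6202, -0.0302, 0.1414]
tool_rot: [[-0.161, 0.987, -0.0], [0.987, 0.161, -0.001], [-0.001, -0.001, -1.0]]
force: [-0.4, 0.5, 0.6]
finger_gap: 0.024
```

```bash
python3 st.py 11
```

```text
tool yaw 9.27886474911175 rel hinge [-0.1631 -0.0473  0.0002] [-0.62577704  0.00407275  0.82162508] 19.775
door area 69.5 ((0.6493330001831055, 0.125143900513649), (0.013020972721278667, 0.02966010384261608), 8.617304801940918)
```

View pics/w11.png

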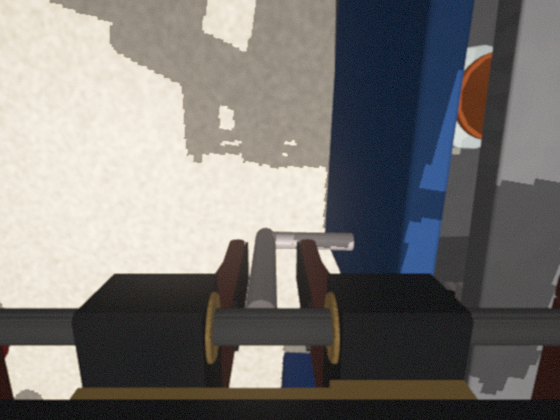

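The bar is now centred between the narrower fingers, and the inner finger is well clear of the panel. I'll push again.

Call:
carry_out(
  targets=[
    [0,0.0015,0,0,0,0],
    [0,0.003,0,0,0,0],
    [0,0.003,0,0,0,0],
  ],
)

```text
time_s: 20.15
tool_pos: [0.6225, -0.03, 0.1413]
tool_rot: [[-0.161, 0.987, -0.002], [0.987, 0.161, -0.002], [-0.001, -0.002, -1.0]]
force: [-2.6, -2.2, 2.4]
finger_gap: 0.0241
```

Call:
carry_out(
  targets=[
    [-0.0002,0.001,0,0,0,0],
    [-0.0002,0.001,0,0,0,0],
  ],
)

```text
time_s: 20.4
tool_pos: [0.6228, -0.0301, 0.1413]
tool_rot: [[-0.161, 0.987, -0.003], [0.987, 0.161, -0.001], [-0.001, -0.004, -1.0]]
force: [-4.8, -2.3, 3.6]
finger_gap: 0.0237
```

Call:
carry_out(
  targets=[
    [-0.0002,0.001,0,0,0,0],
    [-0.0002,0.001,0,0,0,0],
  ],
)

```text
time_s: 20.65
tool_pos: [0.6228, -0.0301, 0.1412]
tool_rot: [[-0.161, 0.987, -0.006], [0.987, 0.161, -0.001], [-0.0, -0.006, -1.0]]
force: [-5.5, -1.5, 5.0]
finger_gap: 0.0237
```

My steps restart from the measured pose, so a 1 mm command tops out at about 5–7 N. I'll use slightly larger commands, still under the 3.6 mm snap distance.

Call:
carry_out(
  targets=[
    [-0.0002,0.0015,0,-0.3,0,0],
    [-0.0002,0.0015,0,-0.3,0,0],
    [-0.0002,0.0015,0,-0.3,0,0],
  ],
)

```text
time_s: 21.02
tool_pos: [0.623, -0.0301, 0.1411]
tool_rot: [[-0.161, 0.987, -0.003], [0.987, 0.161, -0.0], [0.0, -0.003, -1.0]]
force: [-7.4, -2.1, 4.9]
finger_gap: 0.024
```

Call:
carry_out(
  targets=[
    [-0.0003,0.0018,0,-0.3,0,0],
    [-0.0003,0.0018,0,-0.3,0,0],
    [-0.0003,0.0018,0,-0.3,0,0],
  ],
)

```text
time_s: 21.4
tool_pos: [0.6233, -0.0301, 0.141]
tool_rot: [[-0.161, 0.987, -0.001], [0.987, 0.161, 0.0], [0.001, -0.001, -1.0]]
force: [-8.6, -1.2, 5.7]
finger_gap: 0.0234
```

```bash
python3 st.py 12; python3 - <<'E'
import cv2
a=cv2.imread('pics/s12.png'); cv2.imwrite('pics/s12c.png',cv2.resize(a[130:320,110:300],None,fx=3.1,fy=3.1,interpolation=cv2.INTER_CUBIC))
E
```

```text
tool yaw 9.271501750616233 rel hinge [-1.635e-01 -4.420e-02 -1.000e-04] [-7.52372548 -1.23080683  6.38767757] 21.55
door area 70.5 ((0.6493080258369446, 0.1253087818622589), (0.013020972721278667, 0.029993630945682526), 8.617304801940918)
```

View pics/s12c.png

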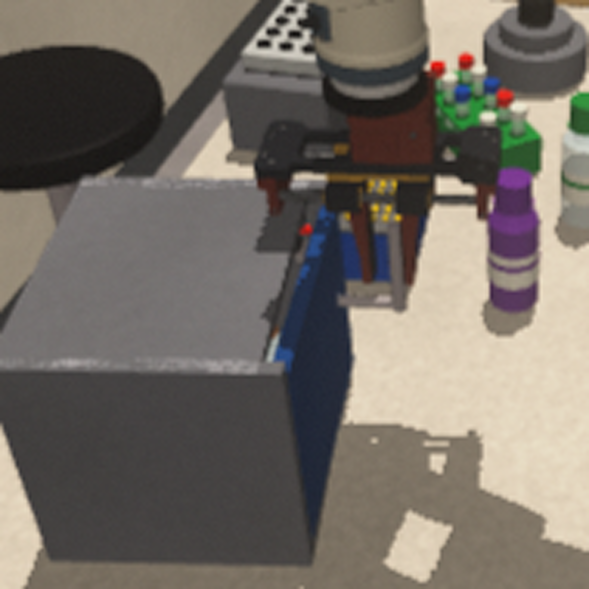

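View pics/w12.png

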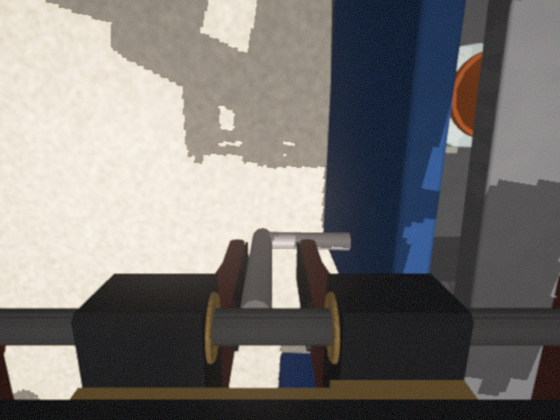

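The side crop shows hanging lugs at the ends of the gripper body, with bottoms near roof height at crop (275,210). The upward force might therefore come from the roof. I'll back off, raise 14 mm (the bar is still covered by about 38 mm) and push again.

Call:
carry_out(
  targets=[
    [0,-0.003,0,0,0,0],
    [0,-0.003,-0.014,0,0,0],
    [0,-0.003,-0.014,0,0,0],
  ],
)

```text
time_s: 21.92
tool_pos: [0.6219, -0.0306, 0.1568]
tool_rot: [[-0.161, 0.987, 0.002], [0.987, 0.161, 0.0], [-0.0, 0.002, -1.0]]
force: [0.0, -0.3, 0.0]
finger_gap: 0.0238
```

Call:
carry_out(
  targets=[
    [0,0.002,0,0,0,0],
    [0,0.003,0,0,0,0],
    [0,0.003,0,0,0,0],
  ],
)

```text
time_s: 22.3
tool_pos: [0.6232, -0.0306, 0.1564]
tool_rot: [[-0.161, 0.987, -0.002], [0.987, 0.161, -0.0], [-0.0, -0.002, -1.0]]
force: [-7.4, -2.9, 4.8]
finger_gap: 0.0243
```

Call:
carry_out(
  targets=[
    [0,0.0015,0,0,0,0],
    [0,0.0015,0,0,0,0],
  ],
)

```text
time_s: 22.55
tool_pos: [0.6231, -0.0306, 0.1562]
tool_rot: [[-0.161, 0.987, -0.005], [0.987, 0.161, -0.001], [0.0, -0.005, -1.0]]
force: [-7.5, -2.8, 5.6]
finger_gap: 0.0237
```

Same forces at the greater height, so the roof is not involved: this is bar contact plus friction. I'll increase the push command a little.

Call:
carry_out(
  targets=[
    [-0.0003,0.002,-0.0005,-0.3,0,0],
    [-0.0003,0.002,-0.0005,-0.3,0,0],
    [-0.0003,0.002,-0.0005,-0.3,0,0],
  ],
)

```text
time_s: 22.92
tool_pos: [0.6232, -0.0307, 0.1562]
tool_rot: [[-0.161, 0.987, -0.005], [0.987, 0.161, 0.0], [0.001, -0.005, -1.0]]
force: [-7.6, 0.3, 3.6]
finger_gap: 0.0241
```

Call:
carry_out(
  targets=[
    [-0.0004,0.0022,-0.0005,-0.3,0,-0.2],
    [-0.0004,0.0022,-0.0005,-0.3,0,-0.2],
    [-0.0004,0.0022,-0.0005,-0.3,0,-0.2],
  ],
)

```text
time_s: 23.3
tool_pos: [0.6233, -0.0306, 0.1562]
tool_rot: [[-0.165, 0.986, -0.004], [0.986, 0.165, 0.001], [0.002, -0.004, -1.0]]
force: [-6.6, -0.3, 4.0]
finger_gap: 0.024
```

Call:
carry_out(
  targets=[
    [-0.0004,0.003,-0.0005,-0.3,0,0],
    [-0.0004,0.003,-0.0005,-0.3,0,0],
  ],
)

```text
time_s: 23.55
tool_pos: [0.6249, -0.0308, 0.1563]
tool_rot: [[-0.165, 0.986, -0.003], [0.986, 0.165, 0.002], [0.002, -0.002, -1.0]]
force: [-5.4, -3.0, 2.7]
finger_gap: 0.0234
```

The door is moving now: +1.6 mm with force 5.4 N. I'll continue with small commands.

Call:
carry_out(
  targets=[
    [-0.0003,0.002,-0.0003,-0.2,0,0],
    [-0.0003,0.002,-0.0003,-0.2,0,0],
  ],
)

```text
time_s: 23.8
tool_pos: [0.6262, -0.031, 0.1563]
tool_rot: [[-0.165, 0.986, -0.001], [0.986, 0.165, 0.002], [0.002, -0.001, -1.0]]
force: [-4.5, -2.4, 1.8]
finger_gap: 0.0236
```

Call:
carry_out(
  targets=[
    [-0.0003,0.0015,0,0,0,-0.2],
    [-0.0003,0.0015,0,0,0,-0.2],
  ],
)

```text
time_s: 24.05
tool_pos: [0.6285, -0.031, 0.1563]
tool_rot: [[-0.168, 0.986, 0.001], [0.986, 0.168, 0.002], [0.002, 0.001, -1.0]]
force: [-0.8, -0.0, -0.2]
finger_gap: 0.0236
```

The force dropped to zero, so it has probably snapped. I'll look before anything else.

```bash
python3 st.py 13; python3 - <<'E'
import cv2,numpy as np
a=cv2.imread('pics/s13.png');b=cv2.imread('pics/s12.png')
f=lambda q:cv2.resize(q[180:300,180:250],None,fx=4.5,fy=4.5,interpolation=cv2.INTER_CUBIC)
cv2.imwrite('pics/s13c.png',np.hstack([f(b),f(a)]))
a=cv2.imread('pics/w13.png');b=cv2.imread('pics/w12.png')
cv2.imwrite('pics/w13c.png',np.hstack([b[:320,200:560],a[:320,200:560]]))
E
```

```text
tool yaw 9.697003988129765 rel hinge [-0.1648 -0.0404 -0.0004] [-0.43709995  0.39680249 -0.9298644 ] 24.2
door area 58.0 ((0.6494154334068298, 0.12706920504570007), (0.01307972613722086, 0.025730540975928307), 10.497297286987305)
```

View pics/s13c.png

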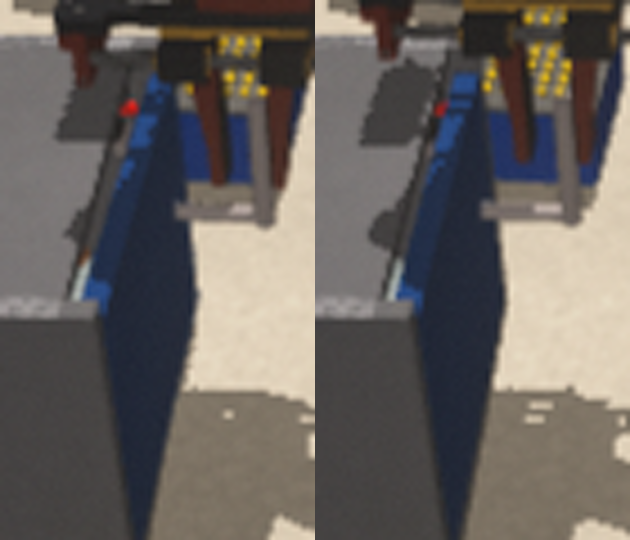

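View pics/w13c.png

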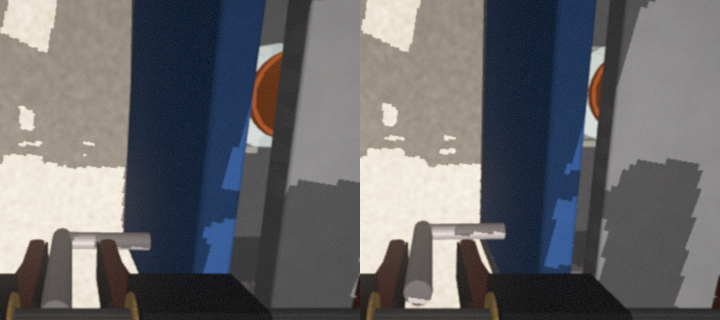

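The right crop shows the red plunger touched by the door's top edge, and the door looks nearly shut. I'll back the fingers off 4 mm so nothing touches, then check whether it holds by itself.

Call:
carry_out(
  targets=[
    [0,-0.002,0,0,0,0],
    [0,-0.004,0,0,0,0],
    [0,-0.004,0,0,0,0],
    [0,-0.004,0,0,0,0],
  ],
)

```text
time_s: 24.7
tool_pos: [0.6245, -0.0315, 0.1565]
tool_rot: [[-0.168, 0.986, 0.001], [0.986, 0.168, 0.002], [0.002, 0.001, -1.0]]
force: [-0.2, -0.4, -0.2]
finger_gap: 0.0239
```

```bash
python3 st.py 14; python3 - <<'E'
import cv2,numpy as np
a=cv2.imread('pics/s14.png');b=cv2.imread('pics/s13.png')
f=lambda q:cv2.resize(q[180:300,180:250],None,fx=4.5,fy=4.5,interpolation=cv2.INTER_CUBIC)
cv2.imwrite('pics/s14c.png',np.hstack([f(b),f(a)]))
a=cv2.imread('pics/w14.png');b=cv2.imread('pics/w13.png')
cv2.imwrite('pics/w14c.png',np.hstack([b[:320,200:560],a[:320,200:560]]))
E
```

```text
tool yaw 9.700263536082792 rel hinge [-0.1648 -0.0443 -0.0004] [-0.12412543  0.20448187 -0.06312969] 24.85
door area 61.5 ((0.6494154334068298, 0.12706920504570007), (0.01307972613722086, 0.025730540975928307), 10.497297286987305)
```

View pics/s14c.png

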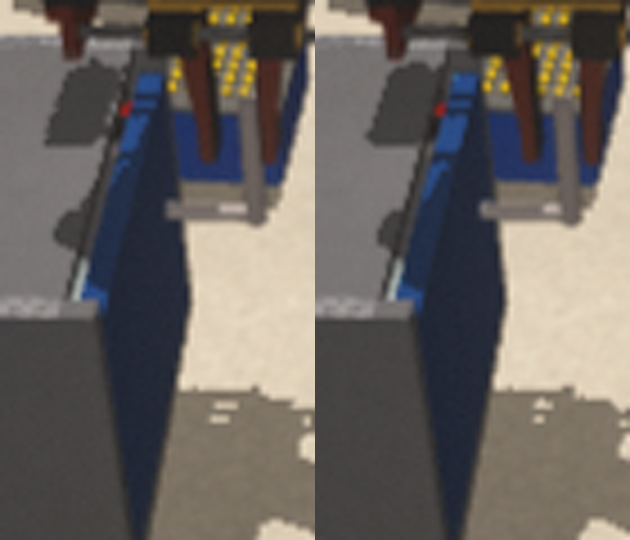

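View pics/w14c.png

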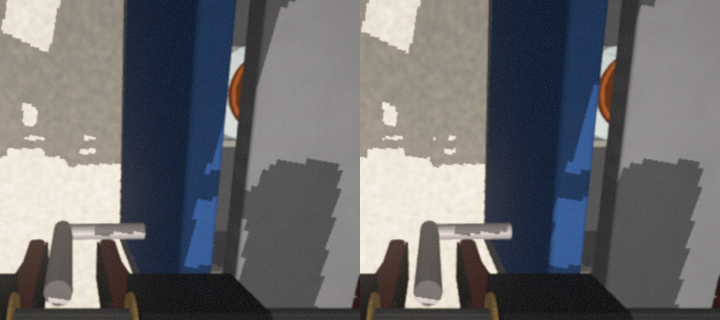

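The door stayed put when the fingers left: bar at wrist (268,290), centred between the fingers, zero force. To check that it is truly home, I'll compare the door edge direction and position with the roller-met view (w10).

Call:
carry_out(
  targets=[
    [0,0,0,0,0,0],
    [0,0,0,0,0,0],
    [0,0,0,0,0,0],
  ],
)

```text
time_s: 25.22
tool_pos: [0.6245, -0.0315, 0.1564]
tool_rot: [[-0.168, 0.986, 0.001], [0.986, 0.168, 0.002], [0.002, 0.001, -1.0]]
force: [-0.6, -0.3, -0.2]
finger_gap: 0.0239
```

```bash
cat > edge.py <<'E'
from h import *
im=get_image('wrist'); H=np.array(im['hand_eye'])
def yaw_to_R(pos,R): T=np.eye(4);T[:3,:3]=R;T[:3,3]=pos;return T@H
poses={'w10':([.6308,-.0305,.1415],[[-.151,.989,.002],[.989,.151,-.001],[-.002,.002,-1]]),
'w12':([.6233,-.0301,.141],[[-.161,.987,-.001],[.987,.161,0],[.001,-.001,-1]]),
'w13':([.6285,-.031,.1563],[[-.168,.986,.001],[.986,.168,.002],[.002,.001,-1]]),
'w14':([.6245,-.0315,.1565],[[-.168,.986,.001],[.986,.168,.002],[.002,.001,-1]])}
for k,(p,R) in poses.items():
    T=yaw_to_R(np.array(p),np.array(R)); f=cv2.imread('pics/%s.png'%k)
    h=cv2.cvtColor(f,cv2.COLOR_BGR2HSV); m=cv2.inRange(h,(100,90,15),(125,255,255))
    def line(pts,z):
        W=[]
        for u,v in pts:
            d=T[:3,:3]@np.array([(u-im['cx'])/im['fx'],(v-im['cy'])/im['fy'],1]); W.append(T[:3,3]+d*(z-T[2,3])/d[2])
        W=np.array(W)[:,:2].astype(np.float32); vx,vy,x,y=cv2.fitLine(W,cv2.DIST_HUBER,0,.001,.001).ravel()
        return np.degrees(np.arctan2(vy,vx))%180, x+vx/vy*(-.03-y)
    inn=[];roof=[]
    for v in range(8,130,4):
        r=np.flatnonzero(m[v,300:])+300
        inn.append((r.max()+.5,v))
        g=f[v].astype(int).sum(1); 
    print(k,'door inner top edge yaw-90, x at y=-.03:',np.round(line(inn,.186),4)-np.array([90,0]), inn[0],inn[-1])
E
python3 edge.py
```

```text
w10 door inner top edge yaw-90, x at y=-.03: [8.02709961 0.68080002] (np.float64(435.5), 8) (np.float64(421.5), 128)
w12 door inner top edge yaw-90, x at y=-.03: [8.48529816 0.68190002] (np.float64(464.5), 8) (np.float64(447.5), 128)
w13 door inner top edge yaw-90, x at y=-.03: [10.01909637  0.6868    ] (np.float64(435.5), 8) (np.float64(423.5), 128)
w14 door inner top edge yaw-90, x at y=-.03: [10.38960266  0.6875    ] (np.float64(446.5), 8) (np.float64(433.5), 128)
```

The door is 0.041 rad beyond the roller-met view and holding, but resolution leaves home uncertain by about 0.01 rad. A gentle push test will tell: if it is home, resistance is immediate and stiff.

Call:
carry_out(
  targets=[
    [0,0.002,0,0,0,0],
    [0,0.0035,0,0,0,0],
    [0,0.0035,0,0,0,0],
  ],
)

```text
time_s: 25.65
tool_pos: [0.6282, -0.0309, 0.1564]
tool_rot: [[-0.169, 0.986, 0.001], [0.986, 0.169, 0.002], [0.002, 0.001, -1.0]]
force: [0.5, 0.2, -0.5]
finger_gap: 0.0238
```

Call:
carry_out(
  targets=[
    [0,0.0006,0,0,0,0],
    [0,0.0006,0,0,0,0],
  ],
)

```text
time_s: 25.9
tool_pos: [0.6288, -0.0308, 0.1564]
tool_rot: [[-0.169, 0.986, 0.001], [0.986, 0.169, 0.002], [0.002, 0.001, -1.0]]
force: [0.7, -0.2, 0.4]
finger_gap: 0.0236
```

Call:
carry_out(
  targets=[
    [0,0.0006,0,0,0,0],
    [0,0.0006,0,0,0,0],
  ],
)

```text
time_s: 26.15
tool_pos: [0.6294, -0.0307, 0.1564]
tool_rot: [[-0.169, 0.986, 0.001], [0.986, 0.169, 0.002], [0.002, 0.001, -1.0]]
force: [-0.0, -0.5, -0.2]
finger_gap: 0.0236
```

Call:
carry_out(
  targets=[
    [0,0.0006,0,0,0,0],
    [0,0.0006,0,0,0,0],
  ],
)

```text
time_s: 26.4
tool_pos: [0.6301, -0.0306, 0.1564]
tool_rot: [[-0.169, 0.986, 0.001], [0.986, 0.169, 0.002], [0.002, 0.001, -1.0]]
force: [0.1, 0.5, -0.3]
finger_gap: 0.0236
```

Call:
carry_out(
  targets=[
    [0,0.0006,0,0,0,0],
    [0,0.0006,0,0,0,0],
  ],
)

```text
time_s: 26.65
tool_pos: [0.6307, -0.0305, 0.1564]
tool_rot: [[-0.169, 0.986, 0.001], [0.986, 0.169, 0.002], [0.002, 0.001, -1.0]]
force: [-0.6, -0.4, -0.5]
finger_gap: 0.0236
```

Call:
carry_out(
  targets=[
    [0,0.0006,0,0,0,0],
    [0,0.0006,0,0,0,0],
  ],
)

```text
time_s: 26.9
tool_pos: [0.6314, -0.0304, 0.1564]
tool_rot: [[-0.169, 0.986, 0.001], [0.986, 0.169, 0.002], [0.002, 0.001, -1.0]]
force: [0.7, 0.3, -0.2]
finger_gap: 0.0235
```

```bash
python3 st.py 15; python3 - <<'E'
from station import get_obs
o=get_obs(); s=open('edge.py').read()
import numpy as np
a,b=s.split("for k,(p,R) in"); 
s=a+"poses={'w14':poses['w14'],'w15':(%s,%s)}\nfor k,(p,R) in"%(np.array(o['tool_pos']).tolist(),np.array(o['tool_rot']).tolist())+b
exec(s)
E
```

```text
tool yaw 9.703791795725074 rel hinge [-0.1648 -0.0375 -0.0004] [-0.68704024  0.29425969  0.12733895] 27.05
door area 54.5 ((0.6495981216430664, 0.12833011150360107), (0.013078809715807438, 0.024118997156620026), 10.498931884765625)
w14 door inner top edge yaw-90, x at y=-.03: [10.38899994  0.6875    ] (np.float64(446.5), 8) (np.float64(433.5), 128)
w15 door inner top edge yaw-90, x at y=-.03: [11.48010254  0.69120002] (np.float64(430.5), 8) (np.float64(421.5), 128)
```

View pics/w15.png

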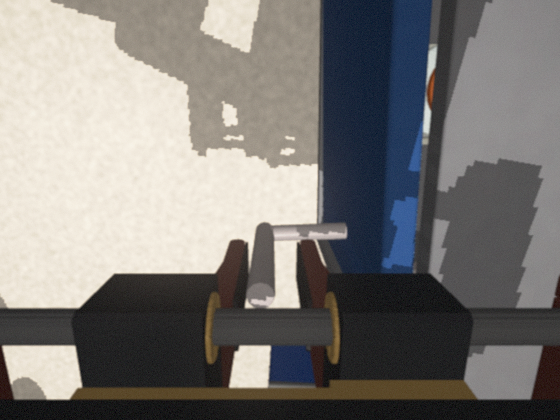

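w15 shows the door moved 3.7 mm (0.022 rad) further than in w14. It had been resting on the crossing point and then drew home by itself: total 0.06 rad from the roller, exactly as described. I'll back off 3 mm and let it stand untouched.

Call:
carry_out(
  targets=[
    [0,-0.0015,0,0,0,0],
    [0,-0.003,0,0,0,0],
    [0,-0.003,0,0,0,0],
    [0,-0.003,0,0,0,0],
    [0,-0.003,0,0,0,0],
    [0,-0.003,0,0,0,0],
    [0,-0.003,0,0,0,0],
  ],
)

```text
time_s: 27.98
tool_pos: [0.6283, -0.0309, 0.1564]
tool_rot: [[-0.169, 0.986, 0.001], [0.986, 0.169, 0.002], [0.002, 0.001, -1.0]]
force: [-0.2, 0.6, -0.0]
finger_gap: 0.0238
```

```bash
python3 st.py 16; python3 - <<'E'
from station import get_obs
o=get_obs(); s=open('edge.py').read()
import numpy as np,cv2
a,b=s.split("for k,(p,R) in"); 
s=a+"poses={'w14':poses['w14'],'w16':(%s,%s)}\nfor k,(p,R) in"%(np.array(o['tool_pos']).tolist(),np.array(o['tool_rot']).tolist())+b
exec(s)
a=cv2.imread('pics/s16.png');b=cv2.imread('pics/s14.png')
f=lambda q:cv2.resize(q[180:300,180:250],None,fx=4.5,fy=4.5,interpolation=cv2.INTER_CUBIC)
cv2.imwrite('pics/s16c.png',np.hstack([f(b),f(a)]))
E
```

```text
tool yaw 9.703089558153406 rel hinge [-0.1648 -0.0405 -0.0004] [ 0.89331587  0.03438358 -1.44165879] 28.125
door area 59.5 ((0.6497814655303955, 0.12734073400497437), (0.013078809715807438, 0.026131441816687584), 10.498931884765625)
w14 door inner top edge yaw-90, x at y=-.03: [10.38899994  0.6875    ] (np.float64(446.5), 8) (np.float64(433.5), 128)
w16 door inner top edge yaw-90, x at y=-.03: [11.57550049  0.69139999] (np.float64(439.5), 8) (np.float64(429.5), 128)
```

View pics/w16.png

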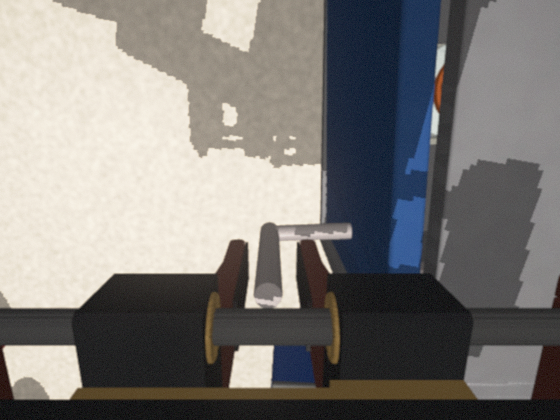

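View pics/s16c.png

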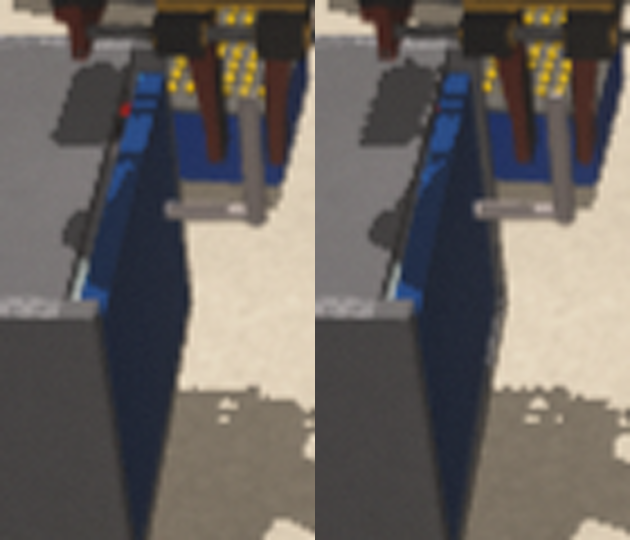

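The red plunger is now pushed in (right crop), the bar is untouched and central, and the door stays at yaw 11.5°. One light push to confirm it sits against the buffer.

Call:
carry_out(
  targets=[
    [0,0.002,0,0,0,0],
    [0,0.0038,0,0,0,0],
    [0,0.0038,0,0,0,0],
  ],
)

```text
time_s: 28.55
tool_pos: [0.6322, -0.0302, 0.1564]
tool_rot: [[-0.169, 0.986, 0.001], [0.986, 0.169, 0.002], [0.002, 0.001, -1.0]]
force: [0.4, 0.3, -0.4]
finger_gap: 0.0234
```

Call:
carry_out(
  targets=[
    [0,0.0006,0,0,0,0],
    [0,0.0006,0,0,0,0],
  ],
)

```text
time_s: 28.8
tool_pos: [0.6324, -0.0302, 0.1563]
tool_rot: [[-0.169, 0.986, -0.0], [0.986, 0.169, 0.002], [0.002, 0.0, -1.0]]
force: [-2.4, 0.0, 1.0]
finger_gap: 0.024
```

Call:
carry_out(
  targets=[
    [0,0.0006,0,0,0,0],
    [0,0.0006,0,0,0,0],
  ],
)

```text
time_s: 29.05
tool_pos: [0.6326, -0.0302, 0.1563]
tool_rot: [[-0.169, 0.986, -0.001], [0.986, 0.169, 0.002], [0.002, -0.001, -1.0]]
force: [-4.0, -1.2, 3.0]
finger_gap: 0.0238
```

It is stiff at once (4 N in 0.4 mm), so the door is home against its buffer. I'll back off to the middle and hold clear for over half a second.

Call:
carry_out(
  targets=[
    [0,-0.003,0,0,0,0],
    [0,-0.006,0,0,0,0],
    [0,-0.006,0,0,0,0],
    [0,-0.006,0,0,0,0],
    [0,-0.006,0,0,0,0],
    [0,-0.006,0,0,0,0],
    [0,-0.006,0,0,0,0],
    [0,-0.006,0,0,0,0],
  ],
)

```text
time_s: 30.05
tool_pos: [0.6266, -0.0312, 0.1563]
tool_rot: [[-0.169, 0.986, -0.001], [0.986, 0.169, 0.002], [0.002, -0.001, -1.0]]
force: [0.2, 0.4, -0.0]
finger_gap: 0.0236
```

```bash
python3 st.py 17; python3 - <<'E'
from station import get_obs
o=get_obs(); s=open('edge.py').read()
import numpy as np,cv2
a,b=s.split("for k,(p,R) in"); 
s=a+"poses={'w17':(%s,%s)}\nfor k,(p,R) in"%(np.array(o['tool_pos']).tolist(),np.array(o['tool_rot']).tolist())+b
exec(s)
E
```

```text
tool yaw 9.710409525011157 rel hinge [-0.1648 -0.0422 -0.0003] [ 0.64131068 -0.26212901 -0.27225792] 30.2
door area 59.5 ((0.6498180031776428, 0.12714368104934692), (0.013078809715807438, 0.025730635970830917), 10.498931884765625)
w17 door inner top edge yaw-90, x at y=-.03: [11.86489868  0.69190001] (np.float64(444.5), 8) (np.float64(434.5), 128)
```

The door holds at 11.6–11.9°, untouched. Now I'll pull with the inner finger, slowly through the catch.

Call:
carry_out(
  targets=[
    [0.0005,-0.003,0,0,0,0],
    [0.001,-0.005,0,0,0,0],
    [0.001,-0.006,0,0,0,0.3],
    [0.0015,-0.007,0,0,0,0.6],
    [0.0015,-0.008,0,0,0,0.9],
    [0.002,-0.009,0,0,0,1.2],
    [0.002,-0.01,0,0,0,1.5],
    [0.002,-0.011,0,0,0,1.8],
    [0.0025,-0.012,0,0,0,2.1],
    [0.0025,-0.013,0,0,0,2.5],
  ],
)

```text
time_s: 31.5
tool_pos: [0.6128, -0.031, 0.1562]
tool_rot: [[-0.125, 0.992, -0.002], [0.992, 0.125, 0.002], [0.002, -0.002, -1.0]]
force: [0.9, -0.4, -0.1]
finger_gap: 0.0237
```

Call:
carry_out(
  targets=[
    [0.0002,-0.001,0,0,0,0.3],
    [0.0004,-0.002,0,0,0,0.6],
    [0.0006,-0.003,0,0,0,1],
    [0.0008,-0.004,0,0,0,1.3],
  ],
)

```text
time_s: 32.0
tool_pos: [0.6087, -0.0307, 0.1562]
tool_rot: [[-0.102, 0.995, -0.002], [0.995, 0.102, 0.002], [0.002, -0.002, -1.0]]
force: [0.1, -0.2, 0.7]
finger_gap: 0.0237
```

```bash
python3 st.py 18
```

```text
tool yaw 5.882146273131518 rel hinge [-0.165  -0.0489 -0.0002] [-0.35948903  0.16490494 -0.2889817 ] 32.15
door area 71.0 ((0.6488111019134521, 0.12371211498975754), (0.01318411622196436, 0.029985656961798668), 6.203030109405518)
```

View pics/w18.png

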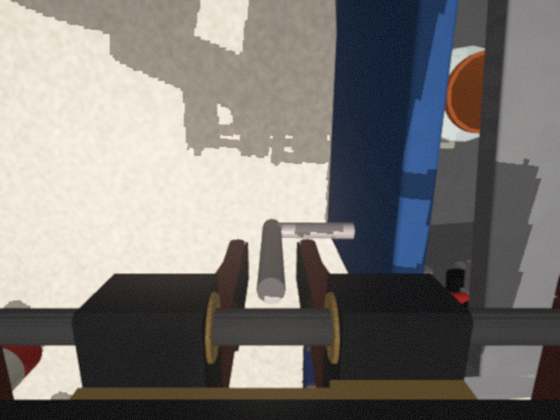

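View pics/s18.png

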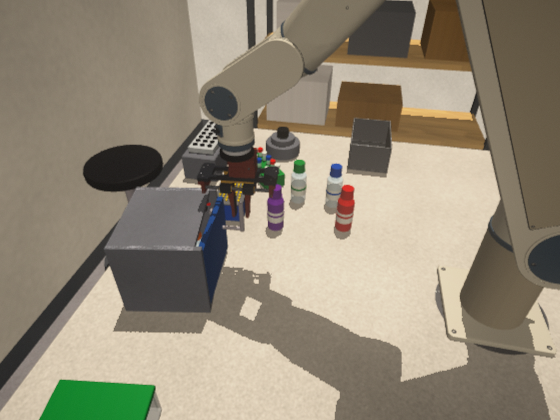

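The catch is passed, the bar is centred, and the bottle is upright in its rack. Now I'll open the door wide along its arc.

Call:
carry_out(
  targets=[
    [0.0015,-0.008,0,0,0,1.5],
    [0.003,-0.0136,0,0,0,3],
    [0.0065,-0.022,0,0,0,6],
    [0.0105,-0.0301,0,0,0,9],
    [0.0148,-0.0381,0,0,0,12],
    [0.0196,-0.0459,0,0,0,15],
    [0.0248,-0.0534,0,0,0,18],
    [0.0303,-0.0605,0,0,0,21],
    [0.0362,-0.0674,0,0,0,24],
    [0.0425,-0.074,0,0,0,27],
    [0.0491,-0.0803,0,0,0,30],
    [0.056,-0.0862,0,0,0,33],
    [0.0632,-0.0917,0,0,0,36],
    [0.0708,-0.0968,0,0,0,39],
    [0.0785,-0.1015,0,0,0,42],
    [0.0865,-0.1059,0,0,0,45],
    [0.0947,-0.1097,0,0,0,48],
    [0.1032,-0.1132,0,0,0,51],
    [0.1117,-0.1162,0,0,0,54],
    [0.116,-0.1175,0,0,0,55.5],
  ],
)

```text
time_s: 34.65
tool_pos: [0.4794, 0.0729, 0.1567]
tool_rot: [[0.763, 0.647, -0.002], [0.647, -0.763, 0.002], [-0.001, -0.003, -1.0]]
force: [0.1, -1.3, -0.2]
finger_gap: 0.0238
```

Call:
carry_out(
  targets=[
    [0,0,0,0,0,0],
    [0,0,0,0,0,0],
  ],
)

```text
time_s: 34.9
tool_pos: [0.4794, 0.0728, 0.1568]
tool_rot: [[0.762, 0.647, -0.002], [0.647, -0.762, 0.002], [-0.001, -0.003, -1.0]]
force: [-0.1, 0.9, 0.1]
finger_gap: 0.0237
```

```bash
python3 st.py 19
```

```text
tool yaw -49.68842465447425 rel hinge [-0.1653 -0.0541  0.0002] [-0.37152579 -0.19498927 -0.2840137 ] 35.05
door area 310.5 ((0.6003048419952393, 0.09407125413417816), (0.11778068542480469, 0.01354563795030117), 41.71057891845703)
```

View pics/w19.png

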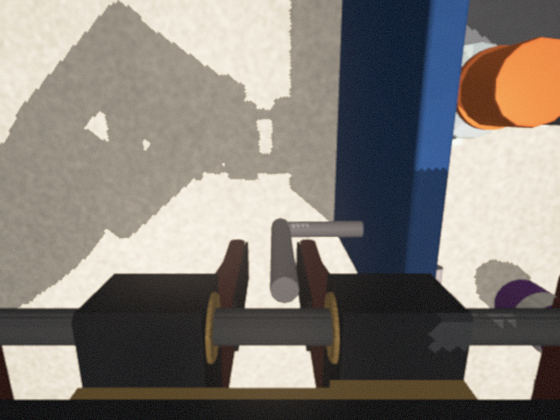

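The door stands at about 60°, with the bar lightly near the inner finger. I'll centre the tool on the bar and lift straight off.

Call:
carry_out(
  targets=[
    [0,0.003,0,0,0,0],
    [0,0.006,0,0,0,0],
    [0,0.006,-0.01,0,0,0],
    [0,0.006,-0.03,0,0,0],
    [0,0.006,-0.06,0,0,0],
    [0,0.006,-0.11,0,0,0],
    [0,0.006,-0.15,0,0,0],
    [0,0.006,-0.15,0,0,0],
  ],
)

```text
time_s: 36.05
tool_pos: [0.4856, 0.0681, 0.3106]
tool_rot: [[0.763, 0.647, 0.005], [0.647, -0.763, 0.003], [0.006, 0.001, -1.0]]
force: [0.3, 0.5, 0.1]
finger_gap: 0.0241
```

Call:
carry_out(
  targets=[
    [-0.06,-0.03,0,0,0,0],
    [-0.12,-0.06,0,0,0,0],
    [-0.12,-0.1,0,0,0,0],
    [-0.12,-0.1,0,0,0,0],
    [-0.12,-0.1,0,0,0,0],
  ],
)

```text
time_s: 36.67
tool_pos: [0.3297, 0.0667, 0.3098]
tool_rot: [[0.762, 0.648, 0.006], [0.648, -0.762, 0.002], [0.006, 0.002, -1.0]]
force: [0.4, -0.7, 0.6]
finger_gap: 0.0233
```

```bash
python3 st.py 20; python3 - <<'E'
import cv2
a=cv2.imread('pics/t20.png'); cv2.imwrite('pics/t20c.png',cv2.resize(a[130:310,130:400],None,fx=2.9,fy=2.9,interpolation=cv2.INTER_CUBIC))
E
```

```text
tool yaw -49.714905086586576 rel hinge [-0.2833 -0.1459 -0.0016] [ 0.05773842 -0.33172447 -0.34086963] 36.825
door area 518.5 ((0.5705241560935974, 0.06818005442619324), (0.1967683881521225, 0.013893812894821167), 41.270286560058594)
```

View pics/t20.png

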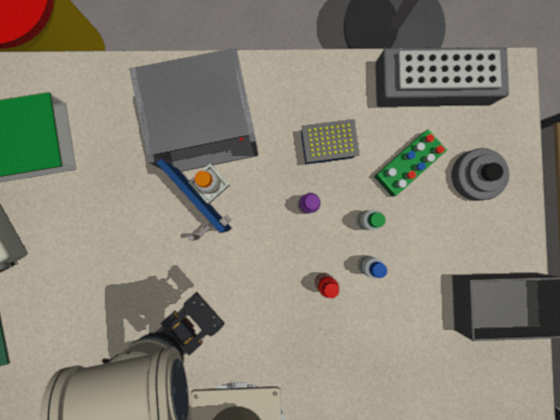

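View pics/s20.png

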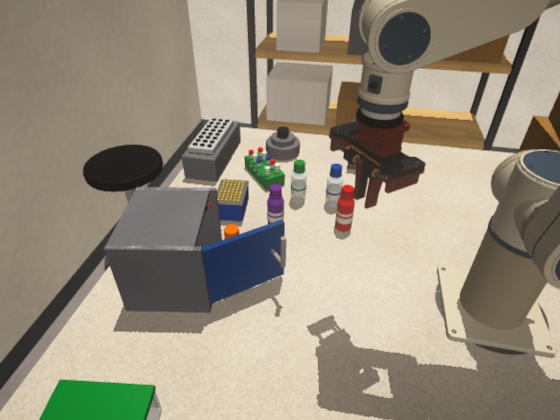

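```bash
python3 - <<'E'
from h import *
top=get_image('top'); h=cv2.cvtColor(top['frame'],cv2.COLOR_RGB2HSV); m=cv2.inRange(h,(8,150,120),(20,255,255)); m[:,:185]=0;m[:,235:]=0;m[215:]=0
n,l,s,c=cv2.connectedComponentsWithStats(m); i=1+np.argmax(s[1:,4]); P=plane(top,*c[i],.176)
a=np.radians(41.27); fr=np.array([-np.cos(a),-np.sin(a)]); inn=np.array([np.sin(a),-np.cos(a)])
H=np.array([.5705,.0682])-fr*.0985-inn*.007; rk=H+fr*.085+inn*.047
print('cap',c[i],P.round(4),'hinge',H.round(4),'rack',rk.round(4),'err inn/along',((P[:2]-rk)@inn).round(4),((P[:2]-rk)@fr).round(4), get_obs()['force'].round(2))
B=[(45,100,40,85,'green',360,205,400,235),(100,120,60,125,'blue',360,255,400,285)]
for lo,sl,vl,hi,n_,x0,y0,x1,y1 in B:
    m=cv2.inRange(h,(lo,sl,vl),(hi,255,255)); k=np.zeros_like(m);k[y0:y1,x0:x1]=1; mm=cv2.moments(m*k); print(n_,plane(top,mm['m10']/mm['m00'],mm['m01']/mm['m00'],.14).round(4))
hand_in()
E
```

```text
cap [202.75845411 178.39613527] [0.6062 0.0441 0.176 ] hinge [0.6399 0.1384] rack [0.607 0.047] err inn/along 0.0017 0.0025 [ 1.03 -0.7  -0.16]
green [ 0.5117 -0.3288  0.14  ]
blue [ 0.4018 -0.33    0.14  ]
the job is handed in; nothing more can be done
```

The job is done and handed in at about 37 s of the 72 s limit. No verdict was reported, so this rests on my own checks.

**What I did:** I gripped the orange-capped bottle by its cap, set it in the door rack and let go. I then pushed the door shut by the handle bar until the catch took it, pulled it back through the catch, left it open and moved the arm clear.

**Last checks:**
- **Door home:** a light 4 N push met stiff resistance within 0.4 mm. The door then held for about 0.9 s with nothing touching it, and the red plunger looked pressed in.
- **Door at the end:** it stands open at about 1.0 rad (0.85 needed) with the robot clear of everything.
- **Bottle:** the cap centre is within about 3 mm of the rack centre, and the bottle looks upright.
- **Bystanders:** the green and blue bottles are where they started to within about 1 mm. The tip box and tube rack look unmoved in the images, but I did not measure them.

**What disagreed along the way:**
- **False catch:** when the push force first fell to zero I took the door to be home, but it was resting on the crossing point. A further nudge made it snap the last 0.022 rad.
- **Upward force:** pushing on the handle also showed an unexpected 4–6 N upward on the tool. It was the same after I raised the tool 14 mm, so I put it down to friction on the bar, not contact with the roof.

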